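Load the shaker and dip the swab

TASK

Carry the tray of vials level, by its grip bar, over to the shaker and set it down gently, flat on the platform inside the rails. Then take the swab stick out of the rack and push it, tip first, down into the open vial until it stands on the bottom, and let go. Keep the vials standing in the tray, and do not knock the clamp stand or disturb the bottles and other things on the bench, nor the spatula in the rack.

Things in the scene. Friction and masses are not known exactly. Their poses are not given: they have to be found in the camera images.
- tray: white open vial tray, 160 x 104 mm, walls 30 mm high, 4 mm thick, floor 4 mm, six cells 48 x 46 mm (3 along, 2 across), a loose vial in each corner cell, 0.5 kg in all. A straight grip bar 14 mm wide, 22 mm tall, its top 110 mm up, runs along its whole length over the middle on an upright at each end. Origin: centre of the underside; x along the bar, z up
- tray_grip (a point): middle of the tray's grip bar, 99 mm above the tray's underside
- shaker: low grey fixed laboratory shaker, 220 x 200 mm, knobs and display on its front; black flat platform 70 mm above the bench with 6 mm high rails round a pocket 176 x 120 mm for the tray. On the robot's left or right, the tray on the other side. Origin: centre of the underside; x along the pocket's length
- shaker_seat (a point): centre of the platform's top, where the middle of the tray's underside belongs; x along the pocket's length (either way round will do)
- vial: the one open vial: amber glass, no cap, body 38 mm across, 60 mm tall, with a neck 21 mm across and a bore 13 mm wide in the neck; inner floor 5 mm above its underside. Loose in one of the tray's corner cells. Origin: centre of the underside, z up.
- vial_mouth (a point): centre of the open vial's mouth, 60 mm above its underside
- swab: white swab stick, 160 mm long: a shaft 7 mm thick with a thicker round grip, 12 mm across, over its upper 62 mm. Stands upright in one of the rack's two holes, its tip 10 mm above the bench. Origin: its tip, z along the stick to the grip.
- swab_tip (a point): lower end of the swab stick
- swab_grip (a point): on the swab's axis, 125 mm above the tip, a good height to grip
- rack: white block, fixed, 50 x 110 x 65 mm, with two upright holes 8 mm wide and 55 mm deep, 32 mm either side of its middle along its y axis: swab in one, spatula in the other. Origin: centre of the underside.
- spatula: steel spatula, 142 mm long, shaft 7 mm with a flat 16 mm wide paddle at the top, standing in the rack's other hole, top 152 mm above the bench; leave it. Origin: its lower end.
- stand: fixed clamp stand: steel post 12 mm thick, 460 mm tall, on a base plate 160 x 80 x 12 mm that reaches from 40 mm before to 120 mm behind the post; an empty clamp arm at 360 mm points away from the robot. Origin: foot of the post.
- amber: amber glass bottle, 70 mm across, 165 mm tall; bystander. Origin: centre of the underside
- jar: white screw jar, 68 mm across, 95 mm tall; bystander. Origin: centre of the underside
- dish: small white ceramic crucible, 52 mm across, 28 mm tall; bystander. Origin: centre of the underside
- beaker: glass beaker, 52 mm across, 70 mm tall; bystander. Origin: centre of the underside
- capped1: amber glass vial closed with a white cap, body 38 mm across, 65 mm tall, loose in a corner cell of the tray. Origin: centre of the underside
- capped2: amber glass vial closed with a white cap, body 38 mm across, 65 mm tall, loose in a corner cell of the tray. Origin: centre of the underside
- capped3: amber glass vial closed with a white cap, body 38 mm across, 65 mm tall, loose in a corner cell of the tray. Origin: centre of the underside
Things that resemble listed ones, but are neither listed nor needed, are in the scene too. Leave any green look-alike of the capped1 alone. Leave any purple look-alike of the vial alone.

How it is judged:
By the outcome, as a careful person would: the job done as asked, in the order asked, and still so for the second after the job is handed in, with the robot touching nothing.
It also fails if it takes over 72 s, if anything falls off the work surface, if the arm or the gripper's body presses on something with over 40 N, if the wrist force passes 120 N, or if a joint passes its speed limit or range.

ROBOT

A 6-joint arm with a two-finger parallel gripper is mounted at the origin on the work surface. World frame = base frame: x ahead of the robot, y to its left, z up, the work surface at z = 0. Lengths are in mm, angles in rad, forces in N, time in s.
With the tool pointing down it reaches from about 300 to 875 mm from the base axis. Payload 4.2 kg.
Tool frame: the origin (TCP) lies midway between the tips of the shut fingers; the grasp point (between the pads) lies 19 mm behind it; z points along the fingers, y is the direction in which the jaws open and shut (so a half turn about z gives the same grasp; the last joint's range is limited). The gripper opens to 85 mm and grips with 20 to 120 N. Pads are 22 mm wide; open, the fingers measure 114 mm over their backs; the gripper's body (76 mm by 85 mm) begins 54 mm behind the grasp point. The pads swing forward as they close: fully open they stand 13 mm farther back than shut.
Start: joints at [-1.177, 0.32, 1.565, -0, 1.257, -0.02], TCP at [231.207, -526.483, 231.338] pointing down, gripper open.
Joint ranges: [-3.11, 3.11], [-0.84, 2.01], [0.21, 2.61], [-1.34, 4.49], [0.05, 2.63], [-2.56, 2.56]. Speed limits (rad/s): [2.57, 2.57, 3.14, 3.14, 3.14, 3.14].

INTERFACE

Orientations are given as a rotation vector (axis times angle).
In Python, from station import arm, imaging, hand_in gives the robot as it stands.
- The arm moves only by the tool jog_arm, never from a script. Its argument "motion" is a list of rows, each an object with "rot": the turn, a rotation vector about the tool's x, y, z in units of 6 degrees (1.0 is 6 degrees), a list of three; "slide": the shift along the tool's x, y, z in units of 25 mm (1.0 is 25 mm), a list of three; "claw": the opening in per cent of the stroke, from 0 (shut) to 100 (fully open). A call has 1 to 5 rows; each row shifts and turns the commanded pose from where the row before left it, along the tool's axes as they then stand; what a row does not reach is not made up. A row lasts 1/10 s, in which the tool goes at most 50 mm and 8.59 degrees, less where a joint would pass 70% of its speed; a pose out of reach is approached as far as the arm can. A call is refused whole if a number of a shift passes 1 or a number of a turn 1, either way. A call with a gripper value outside its range is refused whole. The fingers move at their own pace and stop on an object; "squeeze" is the grip in N (left out, the last holds). Time passes only in rows, so rows that do not move let the fingers close. It gives the time, the measured TCP pose, the force and the opening at its end, in the units of the state.
- arm.read_state(): the state, without advancing time (a new reading comes with each control period).
- imaging.snapshot(name): name is "scene" or "top" or "wrist"; returns a dict with "color" (420x560x3 uint8, blue, green, red), "depth" (420x560 float32, mm along the optical axis (not along the pixel's ray), 0 where there is no reading), "K" (3x3 intrinsics, pixels), "R" (3x3) and "t" (3): a world point X has camera coordinates R X + t. Camera axes: x right, y down, z forward; pixel columns grow to the right and rows downward; lengths in mm; the calibration is good to about 2 mm. A picture is of the moment at which its call begins.
- hand_in(): hands the job in, once; it reports no verdict.
Trained networks look in a picture, given as the dict that the camera call returned (one of the last four; its "shot" number tells which), for a name from the list of things; names that differ only in an ending like _2 or _b are one class to them, and where a whole thing is asked for, a point or a joint stands for the part that bears it (a point fixed in the world has none). Each returns a list of dicts, best first, with "score" (0 to 1); they miss things now and then, are a little off and sometimes report something else, mostly with a low value. They report only what shows in the picture. A call takes as long as a camera call. They do not tell look-alikes from the thing itself.
- imaging.look_for(picture, query): "xy" ([column, row] in pixels, amid what is visible of it).
- imaging.regions_of(picture, query): "pixels" (420x560 bool, what is visible of it) and "xy" ([column, row] in pixels, amid what is visible of it).
- imaging.landmark_of(picture, query): "xy" ([column, row] in pixels: a listed point, or the origin of a listed thing).
The state is a dict: "t": time; "joint_pos": joint angles; "joint_vel": joint speeds; "joint_torque": joint torques, N m; "tool_pos": TCP position; "orientation": TCP orientation; "wrist_force": force on the tool from outside, world axes, zero at the start; "torque": the same for the moment, N m; "finger_gap": opening from 0.0 (shut) to 1.0 (fully open).
Only numpy, scipy, OpenCV 4.12 (cv2) and the standard library are available. Lean on these libraries where they do the work, as an engineer would, in place of code of your own. Each camera call takes 0.05 s, during which the arm holds its last target. There are 200 camera calls.

## Working session

There is one attempt and no reset: what is moved stays moved. The work goes in short steps, Python scripts to look and compute and a tool call to move; the robot and the scene stay as the last step left them, time stands still between calls to the robot, and variables do not carry over. Pictures are saved under pics/ and viewed, about 8 in all and at most 12, crops included, and the job is handed in when it is done.

Besides the shell and the picture viewer there is one more tool, called by a JSON object that holds its "op" and its "data". jog_arm: Moves the arm, as the interface text tells. Its arguments: {"type":"object","properties":{"motion":{"type":"array"},"squeeze":{"type":"number"}},"required":["motion"]}

```bash
mkdir -p pics; cat > h.py <<'E'
import numpy as np, cv2
from station import arm, imaging, hand_in
def world(p,u,v,d=None):
    if d is None: d=p["depth"][int(round(v)),int(round(u))]
    c=np.linalg.inv(p["K"])@np.array([u,v,1.0])*d
    return p["R"].T@(c-p["t"])
def onz(p,u,v,z):
    r=p["R"].T@(np.linalg.inv(p["K"])@np.array([u,v,1.0])); o=-p["R"].T@p["t"]
    return o+r*(z-o[2])/r[2]
def cloud(p):
    v,u=np.mgrid[0:420,0:560]; d=p["depth"]
    c=(np.linalg.inv(p["K"])@np.stack([u.ravel(),v.ravel(),np.ones(u.size)]))*d.ravel()
    return (p["R"].T@(c-p["t"][:,None])).T.reshape(420,560,3)
def proj(p,X):
    c=p["K"]@(p["R"]@np.array(X,float)+p["t"]); return c[:2]/c[2]
E
python3 - <<'E'
from h import *
s=imaging.snapshot("scene"); t=imaging.snapshot("top")
cv2.imwrite("pics/a.png",np.vstack([s["color"],t["color"]])[:, :] if 0 else cv2.resize(np.hstack([s["color"],t["color"]]),(1120,420))[:, :])
cv2.imwrite("pics/scene.png",s["color"]);cv2.imwrite("pics/top.png",t["color"])
for n in ["tray_grip","shaker_seat","vial_mouth","swab_grip","swab_tip","rack","stand","spatula","amber","jar","dish","beaker","capped1","vial"]:
  for nm,p in(("s",s),("t",t)):
    try:
      for r in imaging.landmark_of(p,n)[:4]:
        u,v=r["xy"]; print(n,nm,round(r["score"],2),np.round(r["xy"]),world(p,u,v).round())
    except Exception as e: print(n,e)
print(arm.read_state())
E
```

```text
tray_grip s 0.93 [158. 218.] [ 464. -324.  112.]
tray_grip t 0.57 [164. 231.] [498. 322.  68.]
shaker_seat s 0.88 [402. 142.] [498. 326.  71.]
shaker_seat t 0.8 [162. 229.] [505. 328.  70.]
vial_mouth s 0.6 [197. 273.] [ 586. -291.   22.]
vial_mouth s 0.59 [175. 246.] [ 500. -318.   28.]
vial_mouth t 0.66 [364. 221.] [ 525. -309.   63.]
vial_mouth t 0.61 [355. 198.] [ 606. -294.    2.]
swab_grip s 0.64 [283. 221.] [605. -80. 136.]
swab_grip t 0.62 [362. 225.] [ 512. -307.   48.]
swab_grip t 0.57 [295. 194.] [613. -93.  66.]
rack s 0.87 [273. 253.] [ 630. -117.   52.]
rack s 0.7 [229. 196.] [ 420. -148.   21.]
rack t 0.57 [300. 199.] [ 597. -107.   62.]
stand s 0.85 [334. 272.] [721.  -3.  12.]
stand s 0.26 [352. 222.] [720.   5. 253.]
stand t 0.56 [266. 166.] [717.   2.  11.]
spatula t 0.49 [236. 200.] [592.  94.  93.]
spatula t 0.37 [312. 202.] [ 588. -145.   64.]
amber s 0.88 [294. 199.] [518.  -9.  48.]
amber t 0.83 [264. 230.] [491.   6. 165.]
jar s 0.72 [350. 221.] [717.   3. 253.]
jar s 0.31 [158. 226.] [ 483. -330.  110.]
jar t 0.57 [235. 196.] [603.  97.  97.]
dish s 0.76 [32
[... 798 characters left out ...]
]
{'t': 1.5, 'joint_pos': array([-1.17701235e+00,  3.19612661e-01,  1.56448501e+00,  2.50490075e-05,
        1.25744449e+00, -2.00526102e-02]), 'joint_vel': array([-1.24430167e-04, -1.96717745e-03, -9.11017255e-04,  2.41643350e-05,
        8.26109903e-04, -5.81626614e-04]), 'joint_torque': array([ 1.43151256e-04, -4.15410662e+01, -2.34418452e+01,  5.57235410e-05,
        2.22626636e-04,  7.11421407e-06]), 'tool_pos': array([ 231.20506028, -526.47783692,  231.33649481]), 'orientation': array([3.07453661e+00, 6.45403071e-01, 5.15133039e-05]), 'wrist_force': array([ 0.38640985, -0.10526198,  0.04689643]), 'torque': array([ 0.04089562,  0.05923406, -0.04640141]), 'finger_gap': 0.993666506151349}
```

```bash
ls . pics
```

```text
.:
h.py
pics

pics:
a.png
scene.png
top.png
```

```bash
python3 - <<'E'
import cv2,numpy as np
s=cv2.imread("pics/scene.png");t=cv2.imread("pics/top.png")
a=cv2.resize(s[100:340,60:460],(800,480)); cv2.imwrite("pics/s1.png",a)
a=cv2.resize(t[130:310,130:430],(800,480)); cv2.imwrite("pics/t1.png",a)
E
```

```text
(no output)
```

View pics/s1.png

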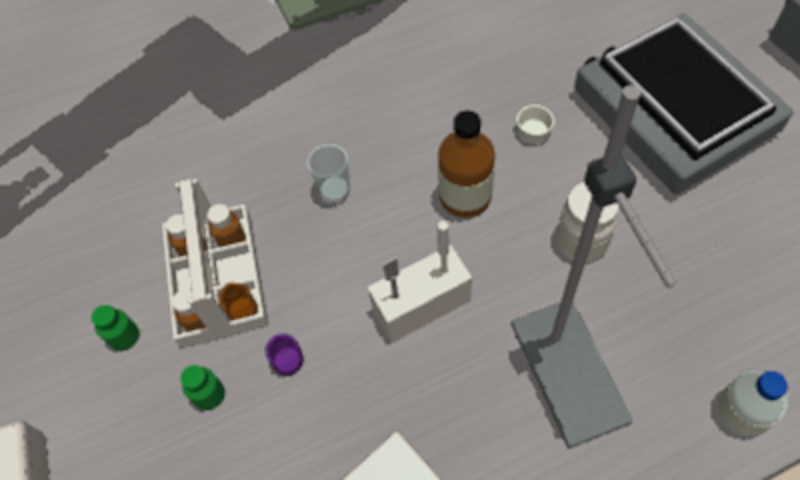

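View pics/t1.png

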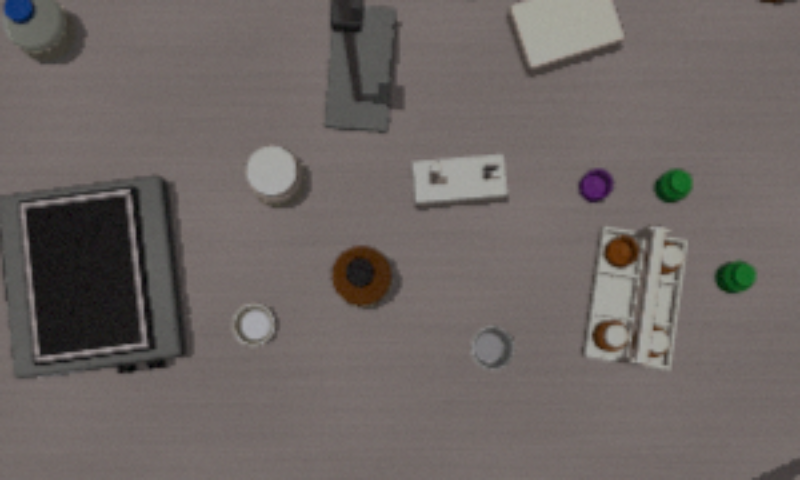

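The scene shows:
- **Tray:** crop (215,270), bar nearly along world x.
- **Shaker:** on the robot's left.
- **Open amber vial:** in the tray's far-left cell, crop (238,300). It is amber, uncapped and inside the tray. The purple one at crop (284,355) and the two green ones stand on the bench and are the look-alikes.
- **Swab:** the round stick at crop (443,245). The flat-paddled spatula is at crop (391,275).

```bash
python3 - <<'E'
from h import *
s=imaging.snapshot("scene"); t=imaging.snapshot("top")
def box(P,lab):
    r=cv2.minAreaRect(P[:,:2].astype(np.float32)); print(lab,len(P),np.round(r[0],1),np.round(r[1],1),round(r[2],1),"z",np.median(P[:,2]).round(1), "med",np.median(P[:,:2],0).round(1))
for nm,p in(("s",s),("t",t)):
    C=cloud(p); V=(p["depth"]>0); x,y,z=C[...,0],C[...,1],C[...,2]; b=p["color"].mean(2)
    print(nm)
    m=V&(abs(x-470)<130)&(abs(y+335)<110)&(z>103)&(z<122); box(C[m],"bar")
    Q=C[m][:,:2]; q=Q-Q.mean(0); w,v=np.linalg.eigh(q.T@q); print(" bar dir",np.degrees(np.arctan2(v[1,1],v[0,1])))
    m=V&(abs(x-505)<150)&(abs(y-325)<130)&(z>60)&(z<85)
    box(C[m],"shaker top"); box(C[m&(b<45)],"platform")
    box(C[m&(b>110)],"rails")
    m=V&(abs(x-605)<40)&(abs(y+80)<25)&(z>85)&(z<200); box(C[m],"swab"); print(C[m][:,2].max())
    m=V&(abs(x-600)<45)&(abs(y+145)<28)&(z>85)&(z<200); box(C[m],"spat")
    m=V&(abs(x-600)<60)&(abs(y+110)<80)&(z>55)&(z<72); box(C[m],"rack")
    m=V&(abs(x-491)<60)&(abs(y)<60)&(z>60); box(C[m],"amber"); print(C[m][:,2].max())
E
```

```text
s
bar 460 [ 460.6 -329.1] [ 24.9 160.4] 80.0 z 110.2 med [ 468.  -329.5]
 bar dir 170.0697505439383
shaker top 3115 [495.6 319. ] [195.7 162.8] 5.6 z 69.9 med [502.8 326.7]
platform 2331 [495.8 328.8] [191.4 138.4] 7.2 z 69.5 med [503.2 328.1]
rails 494 [494.1 317.1] [189.6 163.1] 6.9 z 75.1 med [501.2 329.1]
swab 102 [601.8 -82.9] [10.8 10.9] 62.2 z 147.5 med [604.9 -84.1]
173.099155221642
spat 87 [ 607.2 -146.1] [15.6  5.3] 85.6 z 130.7 med [ 607.3 -146.5]
rack 953 [ 603.6 -114. ] [ 52.1 110.5] 4.2 z 65.4 med [ 607.9 -115.8]
amber 898 [4.932e+02 4.000e-01] [67.7 57.9] 64.6 z 113.1 med [501.5  -5.4]
168.50940523690383
t
bar 269 [ 460.9 -328.8] [ 24.6 159.7] 79.9 z 110.1 med [ 461.  -328.2]
 bar dir 170.07975097195663
shaker top 2868 [493.7 330.6] [215.6 188.9] 8.2 z 70.1 med [492.8 329.3]
platform 2200 [492.9 326.6] [195.  137.6] 5.9 z 69.7 med [492.1 330. ]
rails 270 [494.1 331.1] [186.6 131.7] 7.1 z 75.8 med [493.8 327.7]
swab 25 [601.3 -81.7] [10.9  9.5] 85.6 z 166.6 med [599.9 -81.3]
172.56369483101193
spat 22 [ 606.4 -146. ] [ 4.5 15.9] 1.9 z 137.0 med [ 606.2 -145.1]
rack 486 [ 604.8 -114.2] [ 50.2 110.1] 4.5 z 65.0 med [ 602.5 -113.7]
amber 405 [487.    2.9] [64.9 67.5] 89.4 z 118.2 med [483.9   2.1]
172.72206415331328
```

```bash
cat >> h.py <<'E'
from scipy.spatial.transform import Rotation as Ro
def plan(x,y,z,ang,n,prof=None,frm=None):
    """rows (25mm, 6deg) from the present pose to TCP x,y,z, tool x at world angle ang (deg), tool down"""
    s=arm.read_state(); p=np.array(s["tool_pos"]); R=Ro.from_rotvec(s["orientation"])
    if frm is not None: p=np.array(frm[:3],float); R=Ro.from_euler("z",frm[3],degrees=True)*Ro.from_euler("x",180,degrees=True)
    G=Ro.from_euler("z",ang,degrees=True)*Ro.from_euler("x",180,degrees=True)
    dr=(R.inv()*G).as_rotvec(degrees=True); w=np.ones(n) if prof is None else np.array(prof,float); w/=w.sum()
    for k in range(n):
        sl=R.inv().apply((np.array([x,y,z])-p)*w[k])/25; R2=R*Ro.from_rotvec(dr*w[k],degrees=True)
        print(k,"slide",sl.round(2).tolist(),"rot",(dr*w[k]/6).round(2).tolist()); R=R2
def st():
    s=arm.read_state(); M=Ro.from_rotvec(s["orientation"]).as_matrix()
    print("t",round(s["t"],2),"tcp",s["tool_pos"].round(1),"ang",np.degrees(np.arctan2(M[1,0],M[0,0])).round(2),"tilt",np.degrees(M[:2,2]).round(2),"F",s["wrist_force"].round(1),"gap",round(s["finger_gap"],3))
E
python3 - <<'E'
from h import *
t=imaging.snapshot("top");C=cloud(t);x,y,z=C[...,0],C[...,1],C[...,2]
m=(abs(x-470)<130)&(abs(y+335)<110)&(z>103)&(z<122);Q=C[m][:,:2]-[460.7,-329]
a=np.radians(-10);l=Q@[np.cos(a),np.sin(a)];c=Q@[-np.sin(a),np.cos(a)]
for k in range(-80,80,20):
    n=(l>=k)&(l<k+20);print(k,n.sum(),c[n].min().round(1),c[n].max().round(1),np.median(c[n]).round(1))
plan(460.7,-329,160,-10,15)
E
```

```text
-80 40 -11.9 14.1 0.0
-60 30 -6.4 6.4 1.9
-40 31 -8.0 7.4 0.1
-20 32 -6.4 7.4 1.3
0 32 -6.2 7.8 0.6
20 32 -7.3 6.8 0.6
40 31 -6.8 7.4 0.9
60 36 -11.6 12.7 -0.6
0 slide [0.77, -0.24, 0.19] rot [0.0, -0.0, 0.37]
1 slide [0.76, -0.27, 0.19] rot [0.0, -0.0, 0.37]
2 slide [0.75, -0.3, 0.19] rot [0.0, -0.0, 0.37]
3 slide [0.74, -0.33, 0.19] rot [0.0, -0.0, 0.37]
4 slide [0.73, -0.35, 0.19] rot [0.0, -0.0, 0.37]
5 slide [0.71, -0.38, 0.19] rot [0.0, -0.0, 0.37]
6 slide [0.7, -0.41, 0.19] rot [0.0, -0.0, 0.37]
7 slide [0.68, -0.44, 0.19] rot [0.0, -0.0, 0.37]
8 slide [0.66, -0.46, 0.19] rot [0.0, -0.0, 0.37]
9 slide [0.64, -0.49, 0.19] rot [0.0, -0.0, 0.37]
10 slide [0.62, -0.51, 0.19] rot [0.0, -0.0, 0.37]
11 slide [0.6, -0.54, 0.19] rot [0.0, -0.0, 0.37]
12 slide [0.58, -0.56, 0.19] rot [0.0, -0.0, 0.37]
13 slide [0.56, -0.58, 0.19] rot [0.0, -0.0, 0.37]
14 slide [0.54, -0.6, 0.19] rot [0.0, -0.0, 0.37]
```

{"op": "jog_arm", "data": {"motion": [{"slide": [0.77,-0.24,0.19],"rot": [0,0,0.37],"claw": 100},{"slide": [0.76,-0.27,0.19],"rot": [0,0,0.37],"claw": 100},{"slide": [0.75,-0.3,0.19],"rot": [0,0,0.37],"claw": 100},{"slide": [0.74,-0.33,0.19],"rot": [0,0,0.37],"claw": 100},{"slide": [0.73,-0.35,0.19],"rot": [0,0,0.37],"claw": 100}]}}

```text
t: 2.15
tool_pos: [308.1, -459.8, 207.5]
orientation: [3.123, 0.342, 0.0]
wrist_force: [0.7, 0.3, -0.0]
finger_gap: 0.999
```

{"op": "jog_arm", "data": {"motion": [{"slide": [0.71,-0.38,0.19],"rot": [0,0,0.37],"claw": 100},{"slide": [0.7,-0.41,0.19],"rot": [0,0,0.37],"claw": 100},{"slide": [0.68,-0.44,0.19],"rot": [0,0,0.37],"claw": 100},{"slide": [0.66,-0.46,0.19],"rot": [0,0,0.37],"claw": 100},{"slide": [0.64,-0.49,0.19],"rot": [0,0,0.37],"claw": 100}]}}

```text
t: 2.65
tool_pos: [384.4, -393.7, 183.7]
orientation: [3.141, 0.039, 0.0]
wrist_force: [-0.3, 0.1, 0.0]
finger_gap: 1.001
```

{"op": "jog_arm", "data": {"motion": [{"slide": [0.62,-0.51,0.19],"rot": [0,0,0.37],"claw": 100},{"slide": [0.6,-0.54,0.19],"rot": [0,0,0.37],"claw": 100},{"slide": [0.58,-0.56,0.19],"rot": [0,0,0.37],"claw": 100},{"slide": [0.56,-0.58,0.19],"rot": [0,0,0.37],"claw": 100},{"slide": [0.54,-0.6,0.19],"rot": [0,0,0.37],"claw": 100}]}}

```text
t: 3.15
tool_pos: [460.5, -327.6, 160.0]
orientation: [3.13, -0.265, 0.0]
wrist_force: [-0.4, 0.2, 0.1]
finger_gap: 1.004
```

```bash
python3 - <<'E'
from h import *
st(); w=imaging.snapshot("wrist"); st(); cv2.imwrite("pics/w1.png",w["color"])
C=cloud(w);m=(w["depth"]>0)&(C[...,2]>103)&(C[...,2]<118)&(abs(C[...,0]-460)<100)&(abs(C[...,1]+329)<60)
print(m.sum()); print(cv2.minAreaRect(C[m][:,:2].astype(np.float32)))
plan(460.7,-329,80,-10,5)
E
```

```text
t 3.15 tcp [ 460.5 -327.6  160. ] ang -9.68 tilt [ 0.01 -0.01] F [-0.4  0.2  0.1] gap 1.004
t 3.2 tcp [ 462.3 -325.6  159.1] ang -9.67 tilt [0.06 0.12] F [ 1.8  0.8 -0. ] gap 0.998
4954
((458.5814208984375, -327.04339599609375), (25.59705924987793, 160.124755859375), 79.93895721435547)
0 slide [-0.01, 0.03, 0.63] rot [-0.0, -0.0, 0.01]
1 slide [-0.01, 0.03, 0.63] rot [-0.0, -0.0, 0.01]
2 slide [-0.01, 0.03, 0.63] rot [-0.0, -0.0, 0.01]
3 slide [-0.01, 0.03, 0.63] rot [-0.0, -0.0, 0.01]
4 slide [-0.01, 0.03, 0.63] rot [-0.0, -0.0, 0.01]
```

{"op": "jog_arm", "data": {"motion": [{"slide": [0,0,0.7],"rot": [0,0,0],"claw": 100},{"slide": [0,0,0.9],"rot": [0,0,0.02],"claw": 100},{"slide": [0,0,0.9],"rot": [0,0,0.03],"claw": 100},{"slide": [0,0,0.7],"rot": [0,0,0],"claw": 100},{"slide": [0,0,0],"rot": [0,0,0],"claw": 100}]}}

```text
t: 3.7
tool_pos: [458.3, -327.3, 77.9]
orientation: [-3.127, 0.27, 0.007]
wrist_force: [-0.1, 0.2, -0.6]
finger_gap: 1.002
```

```bash
python3 - <<'E'
from h import *
st(); w=imaging.snapshot("wrist")
C=cloud(w);m=(w["depth"]>0)&(C[...,2]>103)&(C[...,2]<118)&(abs(C[...,0]-460)<100)&(abs(C[...,1]+329)<60)
print(m.sum()); print(cv2.minAreaRect(C[m][:,:2].astype(np.float32))); st()
E
```

```text
t 3.7 tcp [ 458.3 -327.3   77.9] ang -9.87 tilt [-0.25  0.17] F [-0.1  0.2 -0.6] gap 1.002
12163
((478.8564453125, -322.3043518066406), (107.62115478515625, 97.25232696533203), 20.86952018737793)
t 3.75 tcp [ 459.2 -328.    79.3] ang -9.88 tilt [-0.11  0.07] F [0.4 0.  0.3] gap 1.002
```

Aligned within about 1 mm, so I close on the bar.

{"op": "jog_arm", "data": {"motion": [{"slide": [0,0,0],"rot": [0,0,0],"claw": 40},{"slide": [0,0,0],"rot": [0,0,0],"claw": 25},{"slide": [0,0,0],"rot": [0,0,0],"claw": 15},{"slide": [0,0,0],"rot": [0,0,0],"claw": 5},{"slide": [0,0,0],"rot": [0,0,0],"claw": 0}], "squeeze": 70}}

```text
t: 4.25
tool_pos: [460.1, -328.0, 80.6]
orientation: [-3.13, 0.271, -0.001]
wrist_force: [0.8, 9.6, 6.6]
finger_gap: 0.153
```

{"op": "jog_arm", "data": {"motion": [{"slide": [0,0,0],"rot": [0,0,0],"claw": 0},{"slide": [0,0,0],"rot": [0,0,0],"claw": 0},{"slide": [0,0,-0.1],"rot": [0,0,0],"claw": 0},{"slide": [0,0,-0.2],"rot": [0,0,0],"claw": 0},{"slide": [0,0,-0.3],"rot": [0,0,0],"claw": 0}]}}

```text
t: 4.75
tool_pos: [459.1, -327.9, 94.4]
orientation: [-3.129, 0.271, 0.004]
wrist_force: [0.4, -0.4, -4.6]
finger_gap: 0.151
```

```bash
python3 - <<'E'
from h import *
st(); s=imaging.snapshot("scene"); st()
cv2.imwrite("pics/s2.png",cv2.resize(s["color"][150:300,60:260],(800,600)))
E
```

```text
t 4.75 tcp [ 459.1 -327.9   94.4] ang -9.89 tilt [-0.12  0.07] F [ 0.4 -0.4 -4.6] gap 0.151
t 4.8 tcp [ 460.1 -328.6   96.2] ang -9.89 tilt [ 0.04 -0.05] F [ 0.6 -0.9 -2.6] gap 0.149
```

View pics/s2.png

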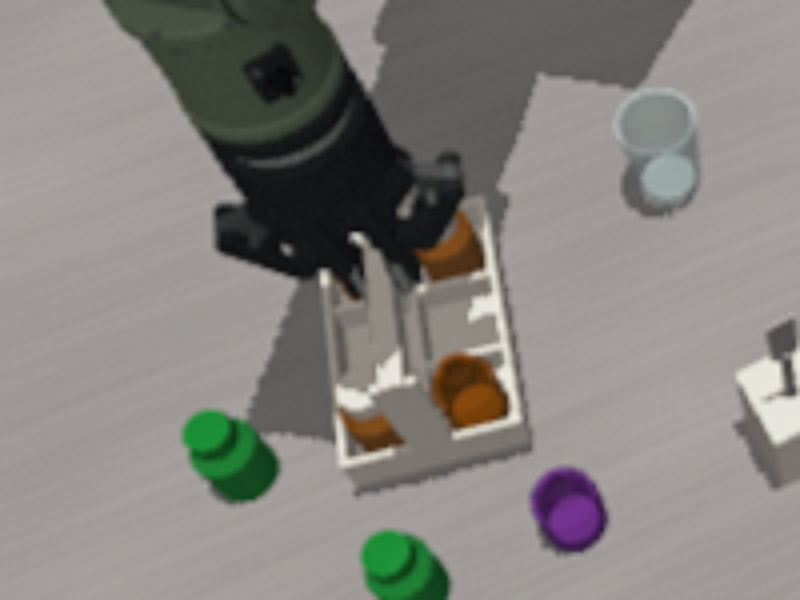

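The tray is off the bench and level, bar gripped, with the open amber vial at crop (470,390). I lift it high and carry it across.

{"op": "jog_arm", "data": {"motion": [{"slide": [0,0,-0.4],"rot": [0,0,0],"claw": 0},{"slide": [0,0,-0.6],"rot": [0,0,0],"claw": 0},{"slide": [0,0,-0.8],"rot": [0,0,0],"claw": 0},{"slide": [0,0,-0.9],"rot": [0,0,0],"claw": 0},{"slide": [0,0,-0.9],"rot": [0,0,0],"claw": 0}]}}

```text
t: 5.3
tool_pos: [459.6, -328.1, 186.3]
orientation: [3.13, -0.271, -0.0]
wrist_force: [-0.0, 0.7, -4.4]
finger_gap: 0.149
```

{"op": "jog_arm", "data": {"motion": [{"slide": [0,0,-0.95],"rot": [0,0,0],"claw": 0},{"slide": [0,0,-0.95],"rot": [0,0,0],"claw": 0},{"slide": [0,0,-0.9],"rot": [0,0,0],"claw": 0},{"slide": [0,0,-0.7],"rot": [0,0,0],"claw": 0},{"slide": [0,0,-0.45],"rot": [0,0,0],"claw": 0}]}}

```text
t: 5.8
tool_pos: [460.0, -328.3, 285.9]
orientation: [3.128, -0.271, 0.003]
wrist_force: [-0.3, -0.0, -4.7]
finger_gap: 0.148
```

```bash
python3 - <<'E'
from h import *
st()
plan(494,330,285,7.1,35,[.25,.5,.75]+[1]*28+[.8,.6,.4,.2],frm=[460,-328.5,285,-9.89])
E
```

```text
t 5.8 tcp [ 460.  -328.3  285.9] ang -9.89 tilt [ 0.11 -0.09] F [-0.3 -0.  -4.7] gap 0.148
0 slide [-0.03, -0.21, -0.0] rot [0.0, 0.0, -0.02]
1 slide [-0.05, -0.42, -0.0] rot [0.0, 0.0, -0.04]
2 slide [-0.07, -0.62, -0.0] rot [0.0, 0.0, -0.07]
3 slide [-0.09, -0.83, -0.0] rot [0.0, 0.0, -0.09]
4 slide [-0.08, -0.83, -0.0] rot [0.0, 0.0, -0.09]
5 slide [-0.07, -0.83, -0.0] rot [0.0, 0.0, -0.09]
6 slide [-0.07, -0.83, -0.0] rot [0.0, 0.0, -0.09]
7 slide [-0.06, -0.84, -0.0] rot [0.0, 0.0, -0.09]
8 slide [-0.05, -0.84, -0.0] rot [0.0, 0.0, -0.09]
9 slide [-0.04, -0.84, -0.0] rot [0.0, 0.0, -0.09]
10 slide [-0.03, -0.84, -0.0] rot [0.0, 0.0, -0.09]
11 slide [-0.03, -0.84, -0.0] rot [0.0, 0.0, -0.09]
12 slide [-0.02, -0.84, -0.0] rot [0.0, 0.0, -0.09]
13 slide [-0.01, -0.84, -0.0] rot [0.0, 0.0, -0.09]
14 slide [-0.0, -0.84, -0.0] rot [0.0, 0.0, -0.09]
15 slide [0.01, -0.84, -0.0] rot [0.0, 0.0, -0.09]
16 slide [0.01, -0.84, -0.0] rot [0.0, 0.0, -0.09]
17 slide [0.02, -0.84, -0.0] rot [0.0, 0.0, -0.09]
18 slide [0.03, -0.84, -0.0] rot [0.0, 0.0, -0.09]
19 slide [0.04, -0.84, -0.0] rot [0.0, 0.0, -0.09]
20 slide [0.04, -0.84, -0.0] rot [0.0, 0.0, -0.09]
21 slide [0.05, -0.84, -0.0] rot [0.0, 0.0, -0.09]
22 slide [0.06, -0.84, -0.0] rot [0.0, 0.0, -0.09]
23 slide [0.07, -0.83, -0.0] rot [0.0, 0.0, -0.09]
24 slide [0.08, -0.83, -0.0] rot [0.0, 0.0, -0.09]
25 slide [0.08, -0.83, -0.0] rot [0.0, 0.0, -0.09]
26 slide [0.09, -0.83, -0.0] rot [0.0, 0.0, -0.09]
27 slide [0.1, -0.83, -0.0] rot [0.0, 0.0, -0.09]
28 slide [0.11, -0.83, -0.0] rot [0.0, 0.0, -0.09]
29 slide [0.12, -0.83, -0.0] rot [0.0, 0.0, -0.09]
30 slide [0.12, -0.83, -0.0] rot [0.0, 0.0, -0.09]
31 slide [0.1, -0.66, -0.0] rot [0.0, 0.0, -0.07]
32 slide [0.08, -0.5, -0.0] rot [0.0, 0.0, -0.05]
33 slide [0.06, -0.33, -0.0] rot [0.0, 0.0, -0.04]
34 slide [0.03, -0.16, -0.0] rot [0.0, 0.0, -0.02]
```

{"op": "jog_arm", "data": {"motion": [{"slide": [-0.03,-0.21,0],"rot": [0,0,-0.02],"claw": 0},{"slide": [-0.05,-0.42,0],"rot": [0,0,-0.04],"claw": 0},{"slide": [-0.07,-0.62,0],"rot": [0,0,-0.07],"claw": 0},{"slide": [-0.09,-0.83,0],"rot": [0,0,-0.09],"claw": 0},{"slide": [-0.08,-0.83,0],"rot": [0,0,-0.09],"claw": 0}]}}

```text
t: 6.3
tool_pos: [463.0, -252.8, 282.6]
orientation: [-3.132, 0.219, 0.004]
wrist_force: [-0.9, 0.4, -4.7]
finger_gap: 0.15
```

{"op": "jog_arm", "data": {"motion": [{"slide": [-0.07,-0.83,0],"rot": [0,0,-0.09],"claw": 0},{"slide": [-0.07,-0.83,0],"rot": [0,0,-0.09],"claw": 0},{"slide": [-0.06,-0.84,0],"rot": [0,0,-0.09],"claw": 0},{"slide": [-0.05,-0.84,0],"rot": [0,0,-0.09],"claw": 0},{"slide": [-0.04,-0.84,0],"rot": [0,0,-0.09],"claw": 0}]}}

```text
t: 6.8
tool_pos: [468.1, -148.1, 282.8]
orientation: [-3.137, 0.144, 0.003]
wrist_force: [-0.0, -0.3, -4.2]
finger_gap: 0.152
```

{"op": "jog_arm", "data": {"motion": [{"slide": [-0.03,-0.84,0],"rot": [0,0,-0.09],"claw": 0},{"slide": [-0.03,-0.84,0],"rot": [0,0,-0.09],"claw": 0},{"slide": [-0.02,-0.84,0],"rot": [0,0,-0.09],"claw": 0},{"slide": [-0.01,-0.84,0],"rot": [0,0,-0.09],"claw": 0},{"slide": [0,-0.84,0],"rot": [0,0,-0.09],"claw": 0}]}}

```text
t: 7.3
tool_pos: [473.3, -43.4, 282.9]
orientation: [-3.14, 0.07, 0.004]
wrist_force: [0.3, -0.4, -3.9]
finger_gap: 0.149
```

{"op": "jog_arm", "data": {"motion": [{"slide": [0.01,-0.84,0],"rot": [0,0,-0.09],"claw": 0},{"slide": [0.01,-0.84,0],"rot": [0,0,-0.09],"claw": 0},{"slide": [0.02,-0.84,0],"rot": [0,0,-0.09],"claw": 0},{"slide": [0.03,-0.84,0],"rot": [0,0,-0.09],"claw": 0},{"slide": [0.04,-0.84,0],"rot": [0,0,-0.09],"claw": 0}]}}

```text
t: 7.8
tool_pos: [478.7, 61.2, 282.8]
orientation: [-3.141, -0.004, 0.004]
wrist_force: [0.2, 0.1, -4.6]
finger_gap: 0.148
```

{"op": "jog_arm", "data": {"motion": [{"slide": [0.04,-0.84,0],"rot": [0,0,-0.09],"claw": 0},{"slide": [0.05,-0.84,0],"rot": [0,0,-0.09],"claw": 0},{"slide": [0.06,-0.84,0],"rot": [0,0,-0.09],"claw": 0},{"slide": [0.07,-0.83,0],"rot": [0,0,-0.09],"claw": 0},{"slide": [0.08,-0.83,0],"rot": [0,0,-0.09],"claw": 0}]}}

```text
t: 8.3
tool_pos: [483.9, 165.6, 282.8]
orientation: [3.14, 0.078, -0.004]
wrist_force: [-0.5, 1.3, -4.4]
finger_gap: 0.153
```

{"op": "jog_arm", "data": {"motion": [{"slide": [0.08,-0.83,0],"rot": [0,0,-0.09],"claw": 0},{"slide": [0.09,-0.83,0],"rot": [0,0,-0.09],"claw": 0},{"slide": [0.1,-0.83,0],"rot": [0,0,-0.09],"claw": 0},{"slide": [0.11,-0.83,0],"rot": [0,0,-0.09],"claw": 0},{"slide": [0.12,-0.83,0],"rot": [0,0,-0.09],"claw": 0}]}}

```text
t: 8.8
tool_pos: [489.3, 269.8, 282.7]
orientation: [3.137, 0.152, -0.004]
wrist_force: [-0.0, -1.3, -4.4]
finger_gap: 0.15
```

{"op": "jog_arm", "data": {"motion": [{"slide": [0.12,-0.83,0],"rot": [0,0,-0.09],"claw": 0},{"slide": [0.1,-0.66,0],"rot": [0,0,-0.07],"claw": 0},{"slide": [0.08,-0.5,0],"rot": [0,0,-0.05],"claw": 0},{"slide": [0.06,-0.33,0],"rot": [0,0,-0.04],"claw": 0},{"slide": [0.03,-0.16,0],"rot": [0,0,-0.02],"claw": 0}]}}

```text
t: 9.3
tool_pos: [494.0, 331.6, 283.5]
orientation: [3.135, 0.195, -0.001]
wrist_force: [-0.1, 0.8, -3.9]
finger_gap: 0.155
```

```bash
cat >> h.py <<'E'
def seat(p):
    C=cloud(p);x,y,z=C[...,0],C[...,1],C[...,2];v=p["depth"]>0
    m=v&(abs(x-494)<125)&(abs(y-330)<85)&(z>72.5)&(z<79)&(p["color"].mean(2)>90); r=cv2.minAreaRect(C[m][:,:2].astype(np.float32)); print("rails",m.sum(),r)
def bar(p,z0,z1):
    C=cloud(p);x,y,z=C[...,0],C[...,1],C[...,2];v=p["depth"]>0
    m=v&(abs(x-494)<125)&(abs(y-330)<85)&(z>z0)&(z<z1); r=cv2.minAreaRect(C[m][:,:2].astype(np.float32)); print("bar",m.sum(),r)
E
python3 - <<'E'
from h import *
st(); s=imaging.snapshot("scene"); st(); w=imaging.snapshot("wrist")
seat(w); seat(s)
cv2.imwrite("pics/s3.png",np.hstack([cv2.resize(s["color"][50:250,300:500],(400,400)),cv2.resize(w["color"],(400,400))]))
E
```

```text
t 9.3 tcp [494.  331.6 283.5] ang 7.13 tilt [-0.03 -0.03] F [-0.1  0.8 -3.9] gap 0.155
t 9.35 tcp [494.1 331.8 283.5] ang 7.12 tilt [-0.02  0.  ] F [-0.3  0.6 -4.6] gap 0.151
rails 100 ((582.9120483398438, 344.2056579589844), (1.3100786209106445, 130.79164123535156), 7.080840587615967)
rails 349 ((492.45941162109375, 330.859619140625), (189.5582275390625, 133.95205688476562), 6.931286811828613)
```

View pics/s3.png

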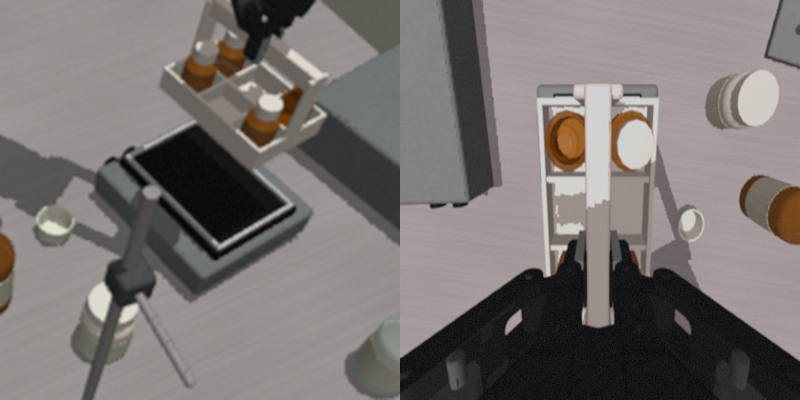

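```bash
python3 - <<'E'
from h import *
s=imaging.snapshot("top");C=cloud(s);m=(s["depth"]>0)&(C[...,1]>420)&(C[...,1]<700)&(C[...,0]>300)&(C[...,0]<800)&(C[...,2]>30)
Q=C[m];print(len(Q),Q[:,1].min(),np.percentile(Q[:,2],[5,50,95]),cv2.minAreaRect(Q[:,:2].astype(np.float32)))
bar(s,190,230); seat(s); st()
E
```

```text
2988 420.0271227057196 [ 53.61792829  97.17891497 119.29384726] ((617.2644653320312, 595.2457275390625), (231.0062255859375, 451.0221862792969), 72.05072021484375)
bar 746 ((495.7666015625, 327.55731201171875), (159.9867401123047, 103.01936340332031), 6.924148082733154)
rails 62 ((495.9607849121094, 314.5801086425781), (186.97996520996094, 96.79818725585938), 7.613611221313477)
t 9.45 tcp [494.2 330.6 283.7] ang 7.08 tilt [-0.01 -0.05] F [-0.6 -0.7 -4.1] gap 0.152
```

{"op": "jog_arm", "data": {"motion": [{"slide": [0,0,0.3],"rot": [0,0,0],"claw": 0},{"slide": [0,0,0.6],"rot": [0,0,0],"claw": 0},{"slide": [0,0,0.8],"rot": [0,0,0],"claw": 0},{"slide": [0,0,0.7],"rot": [0,0,0],"claw": 0},{"slide": [0,0,0.6],"rot": [0,0,0],"claw": 0}]}}

```text
t: 9.95
tool_pos: [493.8, 330.0, 207.3]
orientation: [3.135, 0.193, -0.002]
wrist_force: [-0.4, 0.5, -5.1]
finger_gap: 0.151
```

```bash
python3 - <<'E'
from h import *
st(); s=imaging.snapshot("scene"); w=imaging.snapshot("wrist"); seat(w); seat(s); st()
E
```

```text
t 9.95 tcp [493.8 330.  207.3] ang 7.04 tilt [-0.07 -0.06] F [-0.4  0.5 -5.1] gap 0.151
rails 653 ((579.07275390625, 344.22698974609375), (9.047009468078613, 131.77122497558594), 6.9596662521362305)
rails 272 ((492.7040100097656, 329.78466796875), (188.6082763671875, 134.18289184570312), 7.622054576873779)
t 10.05 tcp [492.9 329.4 206. ] ang 7.04 tilt [-0.28 -0.2 ] F [-0.8 -0.4 -5. ] gap 0.151
```

```bash
python3 - <<'E'
from h import *
w=imaging.snapshot("wrist"); st(); C=cloud(w);v=w["depth"]>0;b=w["color"].mean(2)
a=np.radians(7.05);e=np.array([np.cos(a),np.sin(a)]);f=np.array([-e[1],e[0]]);P=C[...,:2]-[493,330];l=P@e;c=P@f;z=C[...,2]
for n,m in(("rail",v&(z>73)&(z<79)&(b>90)&(abs(l)<110)&(abs(c)<75)),("rim",v&(z>150)&(z<159)&(abs(l)<110)&(abs(c)<75)),("bar",v&(z>228)&(z<240)&(abs(l)<110)&(abs(c)<30)&(b>90)&(l>30))):
    print(n,m.sum(),"along max",np.percentile(l[m],[50,98,100]).round(1),"cross",np.percentile(c[m],[0,1,99,100]).round(1))
E
```

```text
t 10.1 tcp [493.7 330.1 207.6] ang 7.05 tilt [-0.14 -0.1 ] F [-0.5 -0.5 -4.4] gap 0.153
rail 652 along max [89.3 92.  92. ] cross [-62.6 -61.5  68.5  69.2]
rim 4496 along max [24.4 77.4 77.6] cross [-52.3 -51.8  52.   52.5]
bar 5367 along max [58.7 78.  78.7] cross [-12.7 -11.3  11.4  12.7]
```

{"op": "jog_arm", "data": {"motion": [{"slide": [0,-0.06,0.4],"rot": [0,0,0],"claw": 0},{"slide": [0,0,0.5],"rot": [0,0,0],"claw": 0},{"slide": [0,0,0.4],"rot": [0,0,0],"claw": 0},{"slide": [0,0,0.3],"rot": [0,0,0],"claw": 0},{"slide": [0,0,0.2],"rot": [0,0,0],"claw": 0}]}}

```text
t: 10.6
tool_pos: [493.7, 332.3, 162.7]
orientation: [3.135, 0.194, -0.002]
wrist_force: [-0.1, 0.8, -4.7]
finger_gap: 0.15
```

{"op": "jog_arm", "data": {"motion": [{"slide": [0,0,0.15],"rot": [0,0,0],"claw": 0},{"slide": [0,0,0.1],"rot": [0,0,0],"claw": 0},{"slide": [0,0,0.06],"rot": [0,0,0],"claw": 0},{"slide": [0,0,0.05],"rot": [0,0,0],"claw": 0},{"slide": [0,0,0],"rot": [0,0,0],"claw": 0}]}}

```text
t: 11.1
tool_pos: [494.1, 332.6, 154.9]
orientation: [3.136, 0.194, 0.0]
wrist_force: [0.2, 0.2, -4.9]
finger_gap: 0.152
```

```bash
python3 - <<'E'
from h import *
st(); imaging.snapshot("top"); st(); imaging.snapshot("top"); st()
E
```

```text
t 11.1 tcp [494.1 332.6 154.9] ang 7.09 tilt [0.01 0.  ] F [ 0.2  0.2 -4.9] gap 0.152
t 11.15 tcp [494.1 332.6 155. ] ang 7.09 tilt [0.02 0.01] F [ 0.   0.2 -4.2] gap 0.152
t 11.2 tcp [494.1 332.6 155. ] ang 7.09 tilt [0.02 0.01] F [ 0.7  0.7 -4.2] gap 0.149
```

{"op": "jog_arm", "data": {"motion": [{"slide": [0,0,0.05],"rot": [0,0,0],"claw": 0},{"slide": [0,0,0.05],"rot": [0,0,0],"claw": 0},{"slide": [0,0,0.05],"rot": [0,0,0],"claw": 0},{"slide": [0,0,0.03],"rot": [0,0,0],"claw": 0},{"slide": [0,0,0],"rot": [0,0,0],"claw": 0}]}}

```text
t: 11.7
tool_pos: [494.0, 332.6, 150.5]
orientation: [-3.135, -0.194, -0.0]
wrist_force: [-1.5, 0.1, -2.2]
finger_gap: 0.152
```

```bash
python3 - <<'E'
from h import *
st(); s=imaging.snapshot("scene"); st()
C=cloud(s);a=np.radians(7.05);e=np.array([np.cos(a),np.sin(a)]);f=np.array([-e[1],e[0]]);P=C[...,:2]-[493,330];l=P@e;c=P@f;z=C[...,2]
v=s["depth"]>0
for n,z0,z1 in(("rail",73,79),("rim",97,104),):
    m=v&(z>z0)&(z<z1)&(abs(l)<110)&(abs(c)<75)&(s["color"].mean(2)>90);print(n,m.sum(),np.percentile(l[m],[1,99]).round(1),np.percentile(c[m],[1,99]).round(1))
cv2.imwrite("pics/s4.png",cv2.resize(s["color"][80:230,330:480],(600,600)))
E
```

```text
t 11.7 tcp [494.  332.6 150.5] ang 7.09 tilt [0.   0.01] F [-1.5  0.1 -2.2] gap 0.152
t 11.75 tcp [494.  332.6 150.6] ang 7.09 tilt [0.01 0.01] F [-1.3  0.2 -2.3] gap 0.151
rail 531 [-91.5  93.7] [-66.   63.2]
rim 222 [-78.8  81.7] [-52.6  52.9]
```

View pics/s4.png

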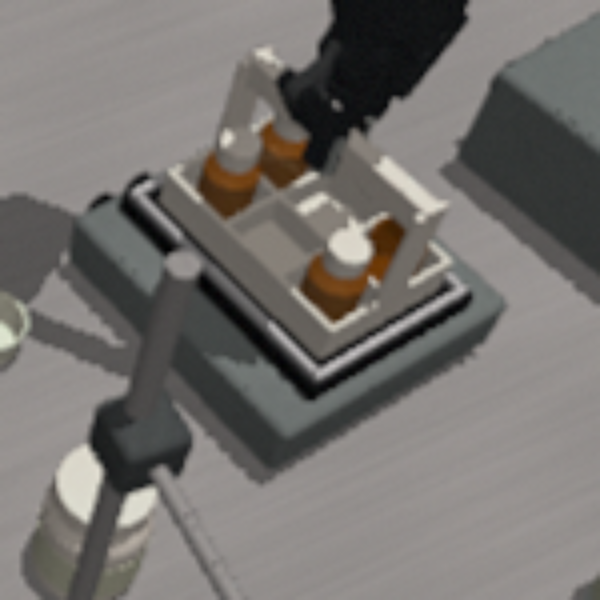

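The tray is inside the rails and half its weight is on the platform. I lower the last bit, open and rise.

{"op": "jog_arm", "data": {"motion": [{"slide": [0,0,0.02],"rot": [0,0,0],"claw": 0},{"slide": [0,0,0.02],"rot": [0,0,0],"claw": 0},{"slide": [0,0,0],"rot": [0,0,0],"claw": 0},{"slide": [0,0,0],"rot": [0,0,0],"claw": 17},{"slide": [0,0,0],"rot": [0,0,0],"claw": 22}]}}

```text
t: 12.25
tool_pos: [494.7, 332.7, 149.5]
orientation: [-3.135, -0.194, -0.003]
wrist_force: [0.3, 0.0, -0.0]
finger_gap: 0.216
```

{"op": "jog_arm", "data": {"motion": [{"slide": [0,0,0],"rot": [0,0,0],"claw": 30},{"slide": [0,0,0],"rot": [0,0,0],"claw": 40},{"slide": [0,0,0],"rot": [0,0,0],"claw": 50},{"slide": [0,0,-0.2],"rot": [0,0,0],"claw": 60},{"slide": [0,0,-0.5],"rot": [0,0,0],"claw": 60}]}}

```text
t: 12.75
tool_pos: [493.5, 332.1, 166.4]
orientation: [3.134, 0.194, -0.003]
wrist_force: [0.9, 0.1, 0.7]
finger_gap: 0.6
```

{"op": "jog_arm", "data": {"motion": [{"slide": [0,0,-0.9],"rot": [0,0,0],"claw": 60},{"slide": [0,0,-1],"rot": [0,0,0],"claw": 60},{"slide": [0,0,-1],"rot": [0,0,0],"claw": 50},{"slide": [0,0,-1],"rot": [0,0,0],"claw": 50},{"slide": [0,0,-0.5],"rot": [0,0,0],"claw": 50}]}}

```text
t: 13.25
tool_pos: [494.8, 333.0, 280.5]
orientation: [-3.133, -0.194, -0.007]
wrist_force: [-0.1, -0.6, -0.5]
finger_gap: 0.503
```

```bash
python3 - <<'E'
from h import *
st(); w=imaging.snapshot("wrist"); w=imaging.snapshot("wrist"); t=imaging.snapshot("top"); st()
a=np.radians(7.05);e=np.array([np.cos(a),np.sin(a)]);f=np.array([-e[1],e[0]])
for q,p in(("w",w),("t",t)):
    C=cloud(p);P=C[...,:2]-[493,330];l=P@e;c=P@f;z=C[...,2];v=p["depth"]>0
    for n,z0,z1 in(("rail",73,79),("rim",97,104),("bar",174,184)):
        m=v&(z>z0)&(z<z1)&(abs(l)<110)&(abs(c)<75)&(p["color"].mean(2)>90);print(q,n,m.sum(),np.percentile(l[m],[1,99]).round(1),np.percentile(c[m],[1,99]).round(1))
    for r in imaging.landmark_of(p,"vial_mouth"): print(q,r["score"],r["xy"],onz(p,*r["xy"],134).round(1))
cv2.imwrite("pics/w5.png",w["color"])
s=arm.read_state()["tool_pos"]
# swab: top estimates
sc=imaging.snapshot("scene")
for q,p in(("s",sc),("t",t)):
    C=cloud(p);m=(p["depth"]>0)&(abs(C[...,0]-602)<30)&(abs(C[...,1]+82)<25)&(C[...,2]>115)
    print(q,m.sum(),np.round(cv2.minAreaRect(C[m][:,:2].astype(np.float32))[0],1),C[m][:,2].max())
plan(601.5,-82.3,290,94.5,23,[.3,.6]+[1]*18+[.6,.4,.2])
E
```

```text
t 13.25 tcp [494.8 333.  280.5] ang 7.09 tilt [0.26 0.16] F [-0.1 -0.6 -0.5] gap 0.503
t 13.4 tcp [494.2 332.6 277.5] ang 7.09 tilt [0.08 0.04] F [ 0.8  0.4 -0.4] gap 0.502
w rail 5290 [-93.9  91.1] [-61.7  69. ]
w rim 1546 [-79.4  79.6] [-48.3  55.5]
w bar 3222 [-78.2  78.9] [-7.3 14. ]
w 0.71 [252.3, 139.4] [545.5 363.9 134. ]
t rail 352 [-91.5  92.9] [-63.8  66.2]
t rim 147 [-76.7  82.4] [-51.1  52.6]
t bar 186 [-76.6  81.2] [-10.3   9.6]
t 0.42 [356.8, 196.6] [ 592.4 -276.3  134. ]
t 0.4 [145.0, 214.5] [544.8 364.  134. ]
s 85 [602.4 -82.7] 173.10797479582968
t 22 [601.8 -82.1] 173.4744822221818
0 slide [0.03, 0.25, -0.01] rot [-0.0, 0.0, -0.22]
1 slide [0.06, 0.51, -0.02] rot [-0.0, 0.0, -0.43]
2 slide [0.05, 0.85, -0.03] rot [-0.0, 0.0, -0.72]
3 slide [-0.01, 0.85, -0.03] rot [-0.0, 0.0, -0.72]
4 slide [-0.08, 0.85, -0.03] rot [-0.0, 0.0, -0.72]
5 slide [-0.14, 0.84, -0.03] rot [-0.0, 0.0, -0.72]
6 slide [-0.2, 0.83, -0.03] rot [-0.0, 0.0, -0.72]
7 slide [-0.27, 0.81, -0.03] rot [-0.0, 0.0, -0.72]
8 slide [-0.33, 0.79, -0.03] rot [-0.0, 0.0, -0.72]
9 slide [-0.38, 0.76, -0.03] rot [-0.0, 0.0, -0.72]
10 slide [-0.44, 0.73, -0.03] rot [-0.0, 0.0, -0.72]
11 slide [-0.5, 0.69, -0.03] rot [-0.0, 0.0, -0.72]
12 slide [-0.55, 0.65, -0.03] rot [-0.0, 0.0, -0.72]
13 slide [-0.59, 0.61, -0.03] rot [-0.0, 0.0, -0.72]
14 slide [-0.64, 0.56, -0.03] rot [-0.0, 0.0, -0.72]
15 slide [-0.68, 0.51, -0.03] rot [-0.0, 0.0, -0.72]
16 slide [-0.72, 0.46, -0.03] rot [-0.0, 0.0, -0.72]
17 slide [-0.75, 0.41, -0.03] rot [-0.0, 0.0, -0.72]
18 slide [-0.78, 0.35, -0.03] rot [-0.0, 0.0, -0.72]
19 slide [-0.8, 0.29, -0.03] rot [-0.0, 0.0, -0.72]
20 slide [-0.49, 0.14, -0.02] rot [-0.0, 0.0, -0.43]
21 slide [-0.33, 0.08, -0.01] rot [-0.0, 0.0, -0.29]
22 slide [-0.17, 0.03, -0.01] rot [-0.0, 0.0, -0.14]
```

View pics/w5.png

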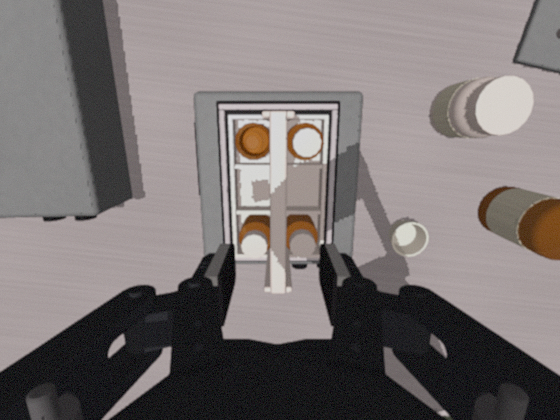

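The tray is released, centred in the rails, and all vials stand; the open vial is at wrist px (252,140). Next is the swab.

{"op": "jog_arm", "data": {"motion": [{"slide": [0.03,0.25,-0.01],"rot": [0,0,-0.22],"claw": 50},{"slide": [0.06,0.51,-0.02],"rot": [0,0,-0.43],"claw": 50},{"slide": [0.05,0.85,-0.03],"rot": [0,0,-0.72],"claw": 50},{"slide": [-0.01,0.85,-0.03],"rot": [0,0,-0.72],"claw": 50},{"slide": [-0.08,0.85,-0.03],"rot": [0,0,-0.72],"claw": 50}]}}

```text
t: 14.05
tool_pos: [514.4, 251.3, 278.3]
orientation: [3.071, 0.657, -0.004]
wrist_force: [-0.2, -0.5, -0.6]
finger_gap: 0.5
```

{"op": "jog_arm", "data": {"motion": [{"slide": [-0.14,0.84,-0.03],"rot": [0,0,-0.72],"claw": 50},{"slide": [-0.2,0.83,-0.03],"rot": [0,0,-0.72],"claw": 50},{"slide": [-0.27,0.81,-0.03],"rot": [0,0,-0.72],"claw": 50},{"slide": [-0.33,0.79,-0.03],"rot": [0,0,-0.72],"claw": 50},{"slide": [-0.38,0.76,-0.03],"rot": [0,0,-0.72],"claw": 50}]}}

```text
t: 14.55
tool_pos: [541.0, 147.9, 282.1]
orientation: [-2.894, -1.22, 0.004]
wrist_force: [-0.3, 0.6, 0.4]
finger_gap: 0.501
```

{"op": "jog_arm", "data": {"motion": [{"slide": [-0.44,0.73,-0.03],"rot": [0,0,-0.72],"claw": 50},{"slide": [-0.5,0.69,-0.03],"rot": [0,0,-0.72],"claw": 50},{"slide": [-0.55,0.65,-0.03],"rot": [0,0,-0.72],"claw": 50},{"slide": [-0.59,0.61,-0.03],"rot": [0,0,-0.72],"claw": 50},{"slide": [-0.64,0.56,-0.03],"rot": [0,0,-0.72],"claw": 50}]}}

```text
t: 15.05
tool_pos: [567.1, 44.9, 285.9]
orientation: [-2.614, -1.741, 0.004]
wrist_force: [0.8, -0.3, -0.1]
finger_gap: 0.501
```

{"op": "jog_arm", "data": {"motion": [{"slide": [-0.68,0.51,-0.03],"rot": [0,0,-0.72],"claw": 50},{"slide": [-0.72,0.46,-0.03],"rot": [0,0,-0.72],"claw": 50},{"slide": [-0.75,0.41,-0.03],"rot": [0,0,-0.72],"claw": 50},{"slide": [-0.78,0.35,-0.03],"rot": [0,0,-0.72],"claw": 50},{"slide": [-0.8,0.29,-0.03],"rot": [0,0,-0.72],"claw": 50}]}}

```text
t: 15.55
tool_pos: [593.3, -58.4, 289.5]
orientation: [-2.241, -2.199, 0.003]
wrist_force: [-0.3, 0.5, -0.1]
finger_gap: 0.499
```

{"op": "jog_arm", "data": {"motion": [{"slide": [-0.49,0.14,-0.02],"rot": [0,0,-0.43],"claw": 50},{"slide": [-0.33,0.08,-0.01],"rot": [0,0,-0.29],"claw": 50},{"slide": [-0.17,0.03,-0.01],"rot": [0,0,-0.14],"claw": 50},{"slide": [0,0,0],"rot": [0,0,0],"claw": 50},{"slide": [0,0,0],"rot": [0,0,0],"claw": 50}]}}

```text
t: 16.05
tool_pos: [599.8, -81.9, 291.5]
orientation: [-2.144, -2.295, 0.001]
wrist_force: [-0.5, 0.8, -0.9]
finger_gap: 0.501
```

```bash
python3 - <<'E'
from h import *
st(); w=imaging.snapshot("wrist"); st(); cv2.imwrite("pics/w6.png",w["color"])
C=cloud(w);z=C[...,2];v=w["depth"]>0
for n,z0,z1,cy in(("swabtop",155,180,-82),("swab",110,180,-82),("spat",100,160,-146)):
    m=v&(abs(C[...,0]-602)<30)&(abs(C[...,1]-cy)<25)&(z>z0)&(z<z1); 
    if m.sum()>5: print(n,m.sum(),cv2.minAreaRect(C[m][:,:2].astype(np.float32)),C[m].mean(0),z[m].max())
m=v&(abs(C[...,0]-602)<50)&(abs(C[...,1]+114)<80)&(z>60)&(z<70); print("rack",cv2.minAreaRect(C[m][:,:2].astype(np.float32)))
E
```

```text
t 16.05 tcp [599.8 -81.9 291.5] ang 93.9 tilt [-0.06  0.02] F [-0.5  0.8 -0.9] gap 0.501
t 16.1 tcp [599.9 -81.8 291.7] ang 93.92 tilt [-0.04  0.02] F [0.3 0.2 0.2] gap 0.498
swabtop 162 ((599.9336547851562, -80.44802856445312), (11.02189826965332, 11.559698104858398), 44.53618621826172) [599.65147379 -79.64105704 167.88653217] 171.39402941074013
swab 258 ((599.9373779296875, -80.4128646850586), (11.076578140258789, 11.604551315307617), 44.53618621826172) [599.57609662 -78.36329124 155.54402578] 171.39402941074013
spat 103 ((604.4783935546875, -144.16236877441406), (5.917313575744629, 15.541584014892578), 1.8266352415084839) [ 604.47374536 -141.91249865  133.5103899 ] 153.14436188827906
rack ((601.9212646484375, -112.953369140625), (49.97996139526367, 110.53401947021484), 4.119743347167969)
```

View pics/w6.png

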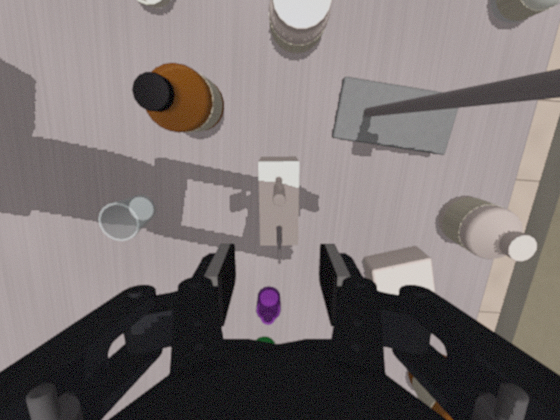

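The swab with the round grip is at (279,190), and the spatula at (279,240) is clear of the jaws. I descend on the swab.

{"op": "jog_arm", "data": {"motion": [{"slide": [0.01,0.04,0.5],"rot": [0,0,0],"claw": 50},{"slide": [0,0,0.8],"rot": [0,0,0],"claw": 50},{"slide": [0,0,0.9],"rot": [0,0,0],"claw": 50},{"slide": [0,0,0.8],"rot": [0,0,0],"claw": 50},{"slide": [0,0,0.6],"rot": [0,0,0],"claw": 50}]}}

```text
t: 16.6
tool_pos: [600.1, -81.4, 199.7]
orientation: [-2.142, -2.295, 0.002]
wrist_force: [0.4, 0.3, 0.3]
finger_gap: 0.498
```

{"op": "jog_arm", "data": {"motion": [{"slide": [0,0,0.8],"rot": [0,0,0],"claw": 50},{"slide": [0,0,0.9],"rot": [0,0,0],"claw": 50},{"slide": [0,0,0.8],"rot": [0,0,0],"claw": 50},{"slide": [0,0,0.5],"rot": [0,0,0],"claw": 45},{"slide": [0,0,0],"rot": [0,0,0],"claw": 40}]}}

```text
t: 17.1
tool_pos: [599.6, -81.5, 124.7]
orientation: [-2.141, -2.294, 0.004]
wrist_force: [0.2, -0.6, -0.5]
finger_gap: 0.398
```

```bash
python3 - <<'E'
from h import *
w=imaging.snapshot("wrist"); st(); cv2.imwrite("pics/w7.png",w["color"])
s=imaging.snapshot("scene")
for p in (w,s):
    C=cloud(p);z=C[...,2];v=p["depth"]>0
    m=v&(abs(C[...,0]-602)<12)&(abs(C[...,1]+82)<12)&(z>150)&(z<180)
    if m.sum()>5: print(m.sum(),cv2.minAreaRect(C[m][:,:2].astype(np.float32)),z[m].max())
E
```

```text
t 17.15 tcp [600.6 -81.7 126.2] ang 93.92 tilt [-0.1   0.01] F [-0.1  0.3  0.7] gap 0.399
1345 ((599.9398803710938, -80.15718078613281), (11.850772857666016, 12.16708755493164), 25.650590896606445) 171.60752648353173
```

View pics/w7.png

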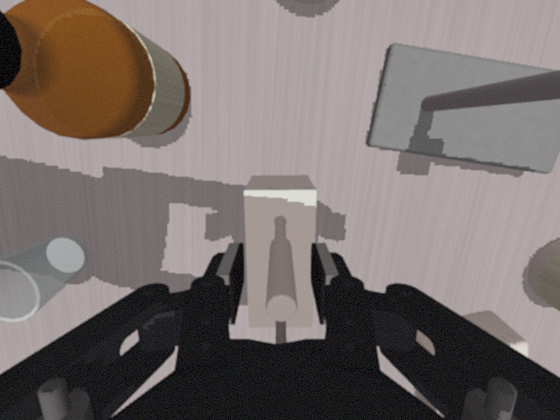

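The swab at (281,300) is centred between the pads, so I close.

{"op": "jog_arm", "data": {"motion": [{"slide": [0,0,0],"rot": [0,0,0],"claw": 25},{"slide": [0,0,0],"rot": [0,0,0],"claw": 15},{"slide": [0,0,0],"rot": [0,0,0],"claw": 8},{"slide": [0,0,0],"rot": [0,0,0],"claw": 0},{"slide": [0,0,0],"rot": [0,0,0],"claw": 0}], "squeeze": 40}}

```text
t: 17.7
tool_pos: [601.6, -82.1, 128.2]
orientation: [2.143, 2.295, 0.002]
wrist_force: [0.1, -0.9, 6.4]
finger_gap: 0.13
```

{"op": "jog_arm", "data": {"motion": [{"slide": [0,0,0],"rot": [0,0,0],"claw": 0},{"slide": [0,0,-0.1],"rot": [0,0,0],"claw": 0},{"slide": [0,0,-0.2],"rot": [0,0,0],"claw": 0},{"slide": [0,0,-0.4],"rot": [0,0,0],"claw": 0},{"slide": [0,0,-0.6],"rot": [0,0,0],"claw": 0}]}}

```text
t: 18.2
tool_pos: [600.8, -82.0, 159.5]
orientation: [-2.144, -2.295, 0.001]
wrist_force: [0.7, -0.1, -0.7]
finger_gap: 0.127
```

{"op": "jog_arm", "data": {"motion": [{"slide": [0,0,-0.8],"rot": [0,0,0],"claw": 0},{"slide": [0,0,-1],"rot": [0,0,0],"claw": 0},{"slide": [0,0,-1],"rot": [0,0,0],"claw": 0},{"slide": [0,0,-1],"rot": [0,0,0],"claw": 0},{"slide": [0,0,-1],"rot": [0,0,0],"claw": 0}]}}

```text
t: 18.7
tool_pos: [600.6, -81.9, 281.2]
orientation: [-2.144, -2.296, 0.0]
wrist_force: [0.1, -0.4, -0.3]
finger_gap: 0.124
```

{"op": "jog_arm", "data": {"motion": [{"slide": [0,0,-0.9],"rot": [0,0,0],"claw": 0},{"slide": [0,0,-0.7],"rot": [0,0,0],"claw": 0},{"slide": [0,0,-0.3],"rot": [0,0,0],"claw": 0},{"slide": [0,0,0],"rot": [0,0,0],"claw": 0},{"slide": [0,0,0],"rot": [0,0,0],"claw": 0}]}}

```text
t: 19.2
tool_pos: [600.6, -81.9, 326.2]
orientation: [-2.143, -2.295, 0.002]
wrist_force: [0.6, -0.2, 0.2]
finger_gap: 0.132
```

```bash
cat >> h.py <<'E'
def stick(p,zlo,zhi,x0,y0,r=18):
    """points of the stick below the fingers: (n, mean xy, z range) in slices"""
    C=cloud(p);z=C[...,2];v=(p["depth"]>0)&(np.hypot(C[...,0]-x0,C[...,1]-y0)<r)
    for a in np.linspace(zlo,zhi,5)[:-1]:
        m=v&(z>a)&(z<a+(zhi-zlo)/4)
        if m.sum()>2: print("  z",C[m][:,2].mean().round(1),m.sum(),C[m][:,:2].mean(0).round(1),C[m][:,:2].min(0).round(1),C[m][:,:2].max(0).round(1))
    m=v&(z>zlo-60)&(z<zhi); print("  lowest",z[m].min() if m.any() else None)
E
python3 - <<'E'
from h import *
st(); s=imaging.snapshot("scene"); t=imaging.snapshot("top"); p=arm.read_state()["tool_pos"]
for q in (s,t): stick(q,p[2]-118,p[2],p[0],p[1])
for q in (s,t):
    for r in imaging.landmark_of(q,"swab_tip")[:2]: print(r["score"],r["xy"],proj(q,[p[0],p[1],p[2]-116]))
u,v=proj(s,[p[0],p[1],p[2]-60]).astype(int); cv2.imwrite("pics/s8.png",cv2.resize(s["color"][v-50:v+50,u-50:u+50],(600,600)))
plan(545,363.5,320,94,23,[.3,.6]+[1]*18+[.6,.4,.2])
E
```

```text
t 19.2 tcp [600.6 -81.9 326.2] ang 93.91 tilt [-0.1   0.01] F [ 0.6 -0.2  0.2] gap 0.132
  z 223.4 27 [602.2 -82.2] [600.2 -85.1] [604.1 -78.3]
  z 253.1 27 [602.8 -83.1] [600.4 -85.1] [604.5 -80.9]
  z 283.2 30 [602.4 -82.9] [598.8 -85.2] [604.1 -80.1]
  z 305.9 21 [603.8 -83.4] [600.5 -87.5] [606.4 -79.6]
  lowest 211.5953938251373
  lowest 232.50510188325495
0.43 [279.5, 201.9] [280.34822403 201.73993975]
0 slide [0.27, -0.02, 0.0] rot [-0.0, -0.0, -0.0]
1 slide [0.54, -0.03, 0.01] rot [-0.0, -0.0, -0.0]
2 slide [0.89, -0.05, 0.01] rot [-0.0, -0.0, -0.0]
3 slide [0.89, -0.05, 0.01] rot [-0.0, -0.0, -0.0]
4 slide [0.89, -0.05, 0.01] rot [-0.0, -0.0, -0.0]
5 slide [0.89, -0.05, 0.01] rot [-0.0, -0.0, -0.0]
6 slide [0.89, -0.05, 0.01] rot [-0.0, -0.0, -0.0]
7 slide [0.89, -0.05, 0.01] rot [-0.0, -0.0, -0.0]
8 slide [0.89, -0.05, 0.01] rot [-0.0, -0.0, -0.0]
9 slide [0.89, -0.05, 0.01] rot [-0.0, -0.0, -0.0]
10 slide [0.89, -0.05, 0.01] rot [-0.0, -0.0, -0.0]
11 slide [0.89, -0.05, 0.01] rot [-0.0, -0.0, -0.0]
12 slide [0.89, -0.05, 0.01] rot [-0.0, -0.0, -0.0]
13 slide [0.89, -0.05, 0.01] rot [-0.0, -0.0, -0.0]
14 slide [0.89, -0.05, 0.01] rot [-0.0, -0.0, -0.0]
15 slide [0.89, -0.05, 0.01] rot [-0.0, -0.0, -0.0]
16 slide [0.89, -0.05, 0.01] rot [-0.0, -0.0, -0.0]
17 slide [0.89, -0.05, 0.01] rot [-0.0, -0.0, -0.0]
18 slide [0.89, -0.05, 0.01] rot [-0.0, -0.0, -0.0]
19 slide [0.89, -0.05, 0.01] rot [-0.0, -0.0, -0.0]
20 slide [0.54, -0.03, 0.01] rot [-0.0, -0.0, -0.0]
21 slide [0.36, -0.02, 0.0] rot [-0.0, -0.0, -0.0]
22 slide [0.18, -0.01, 0.0] rot [-0.0, -0.0, -0.0]
```

View pics/s8.png

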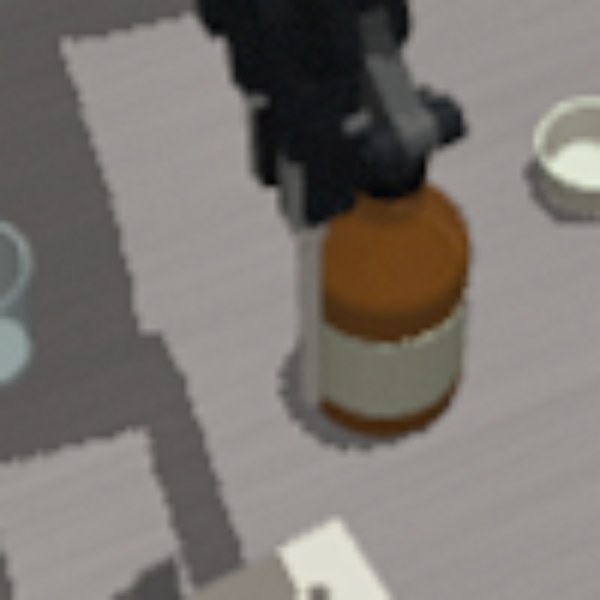

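The swab is held vertical with its tip at about z 211, clear of the rack, and the spatula is untouched. I move over the vial.

{"op": "jog_arm", "data": {"motion": [{"slide": [0.27,-0.02,0],"rot": [0,0,0],"claw": 0},{"slide": [0.54,-0.03,0],"rot": [0,0,0],"claw": 0},{"slide": [0.89,-0.05,0],"rot": [0,0,0],"claw": 0},{"slide": [0.89,-0.05,0],"rot": [0,0,0],"claw": 0},{"slide": [0.89,-0.05,0],"rot": [0,0,0],"claw": 0}]}}

```text
t: 19.9
tool_pos: [589.7, 6.3, 327.0]
orientation: [-2.144, -2.296, -0.0]
wrist_force: [-0.3, 0.3, 0.5]
finger_gap: 0.128
```

{"op": "jog_arm", "data": {"motion": [{"slide": [0.89,-0.05,0],"rot": [0,0,0],"claw": 0},{"slide": [0.89,-0.05,0],"rot": [0,0,0],"claw": 0},{"slide": [0.89,-0.05,0],"rot": [0,0,0],"claw": 0},{"slide": [0.89,-0.05,0],"rot": [0,0,0],"claw": 0},{"slide": [0.89,-0.05,0],"rot": [0,0,0],"claw": 0}]}}

```text
t: 20.4
tool_pos: [575.6, 117.0, 327.1]
orientation: [-2.143, -2.297, -0.0]
wrist_force: [0.7, 0.0, -0.9]
finger_gap: 0.127
```

{"op": "jog_arm", "data": {"motion": [{"slide": [0.89,-0.05,0],"rot": [0,0,0],"claw": 0},{"slide": [0.89,-0.05,0],"rot": [0,0,0],"claw": 0},{"slide": [0.89,-0.05,0],"rot": [0,0,0],"claw": 0},{"slide": [0.89,-0.05,0],"rot": [0,0,0],"claw": 0},{"slide": [0.89,-0.05,0],"rot": [0,0,0],"claw": 0}]}}

```text
t: 20.9
tool_pos: [561.5, 227.5, 327.0]
orientation: [-2.143, -2.297, -0.0]
wrist_force: [0.6, 0.1, -0.7]
finger_gap: 0.13
```

{"op": "jog_arm", "data": {"motion": [{"slide": [0.89,-0.05,0],"rot": [0,0,0],"claw": 0},{"slide": [0.89,-0.05,0],"rot": [0,0,0],"claw": 0},{"slide": [0.89,-0.05,0],"rot": [0,0,0],"claw": 0},{"slide": [0.89,-0.05,0],"rot": [0,0,0],"claw": 0},{"slide": [0.7,-0.05,0],"rot": [0,0,0],"claw": 0}]}}

```text
t: 21.4
tool_pos: [547.9, 333.5, 326.9]
orientation: [-2.142, -2.297, 0.0]
wrist_force: [0.3, -0.2, -0.6]
finger_gap: 0.123
```

```bash
cat >> h.py <<'E'
def vial(p,x0=545,y0=363.5):
    C=cloud(p);z=C[...,2];v=(p["depth"]>0)&(np.hypot(C[...,0]-x0,C[...,1]-y0)<22)
    hsv=cv2.cvtColor(p["color"],cv2.COLOR_BGR2HSV); br=(hsv[...,0]<22)&(hsv[...,1]>110)
    for n,a,b in(("neck",128,139),("neck2",124,132),("body",95,118)):
        m=v&br&(z>a)&(z<b)
        if m.sum()>4: r=cv2.minEnclosingCircle(C[m][:,:2].astype(np.float32)); print("  ",n,m.sum(),"circ",np.round(r[0],1),round(r[1],1),"mean",C[m].mean(0).round(1),"min",C[m].min(0).round(1),"max",C[m].max(0).round(1))
    for r in imaging.landmark_of(p,"vial_mouth"):
        X=onz(p,*r["xy"],134); print("   lm",round(r["score"],2),np.round(r["xy"],1),X.round(1))
E
python3 - <<'E'
from h import *
st(); w=imaging.snapshot("wrist"); s=imaging.snapshot("scene"); t=imaging.snapshot("top"); st()
for n,p in(("w",w),("s",s),("t",t)): print(n); vial(p)
cv2.imwrite("pics/w9.png",w["color"])
E
```

```text
t 21.4 tcp [547.9 333.5 326.9] ang 93.99 tilt [-0.03  0.02] F [ 0.3 -0.2 -0.6] gap 0.123
t 21.55 tcp [548.3 332.5 326.7] ang 94.03 tilt [-0.02 -0.04] F [ 0.2  0.4 -0.6] gap 0.127
w
   neck 171 circ [542.4 364.1] 10.3 mean [542.1 364.3 133.6] min [532.3 353.8 128.8] max [552.5 373.9 135.8]
   neck2 20 circ [542.4 364.1] 10.4 mean [543.  364.7 128.2] min [534.1 354.6 124.4] max [551.  374.4 132. ]
   body 224 circ [542.9 364.8] 18.2 mean [543.7 368.6 116. ] min [525.8 346.7 111.3] max [559.8 382.8 118. ]
   lm 0.86 [272.9 158. ] [540.1 364.9 134. ]
   lm 0.16 [202.3 195.2] [462.1 317.2 134. ]
s
   neck 5 circ [545.1 352.7] 4.6 mean [544.4 353.  130.1] min [540.6 350.6 129.1] max [549.6 354.8 131.4]
   neck2 11 circ [544.7 353.2] 5.9 mean [544.8 353.1 127.9] min [538.9 350.6 124.1] max [550.5 354.8 131.4]
   body 46 circ [543.7 350.4] 12.6 mean [547.1 346.7 109.8] min [531.8 343.3  96.3] max [555.6 354.4 117.9]
   lm 0.59 [326.9 165.5] [516.3  78.8 134. ]
   lm 0.57 [434.5 133.3] [546.7 368.4 134. ]
   lm 0.51 [198.8 273.1] [ 638.2 -282.3  134. ]
t
   neck 14 circ [546.2 364.8] 9.2 mean [545.8 366.8 132.9] min [537.1 362.4 128.9] max [555.3 371.4 136.6]
   neck2 7 circ [545.2 367.2] 8.9 mean [545.2 368.1 127.7] min [537.7 362.4 124.2] max [552.9 376.1 129.2]
   body 23 circ [545.  361.8] 18.8 mean [542.7 362.1 109.9] min [529.9 343.2  96.2] max [557.8 380.4 117.5]
   lm 0.44 [355.8 196.2] [ 593.7 -273.3  134. ]
   lm 0.4 [141.9 215.5] [541.8 373.3 134. ]
```

View pics/w9.png

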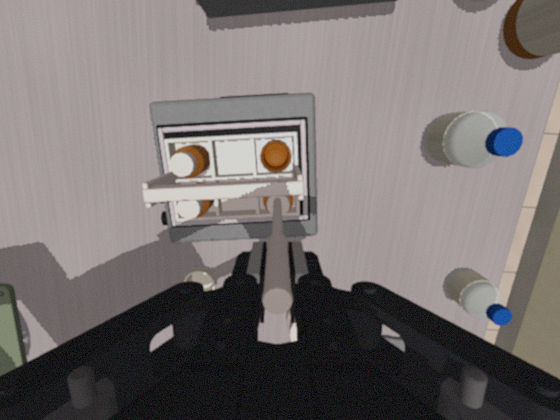

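{"op": "jog_arm", "data": {"motion": [{"slide": [0.5,-0.04,0],"rot": [0,0,0],"claw": 0},{"slide": [0.5,-0.04,0.1],"rot": [0,0,0],"claw": 0},{"slide": [0.23,-0.01,0.4],"rot": [0,0,0],"claw": 0},{"slide": [0,0,0.6],"rot": [0,0,0],"claw": 0},{"slide": [0,0,0.6],"rot": [0,0,0],"claw": 0}]}}

```text
t: 22.2
tool_pos: [544.3, 362.6, 283.1]
orientation: [-2.144, -2.297, 0.001]
wrist_force: [0.5, -0.0, 0.5]
finger_gap: 0.131
```

{"op": "jog_arm", "data": {"motion": [{"slide": [0,0,0.4],"rot": [0,0,0],"claw": 0},{"slide": [0,0,0.2],"rot": [0,0,0],"claw": 0},{"slide": [0,0,0],"rot": [0,0,0],"claw": 0},{"slide": [0,0,0],"rot": [0,0,0],"claw": 0}]}}

```text
t: 22.6
tool_pos: [544.9, 362.1, 270.0]
orientation: [2.144, 2.296, 0.001]
wrist_force: [-0.1, 0.0, 0.7]
finger_gap: 0.131
```

```bash
python3 - <<'E'
from h import *
st(); w=imaging.snapshot("wrist"); s=imaging.snapshot("scene"); t=imaging.snapshot("top"); st()
p0=arm.read_state()["tool_pos"]
for n,p in(("w",w),("s",s),("t",t)): print(n); vial(p); stick(p,p0[2]-116,p0[2]-4,p0[0],p0[1],15)
a=w["color"][90:390,180:380]; b=s["color"]; u,v=proj(s,[545,363,150]).astype(int)
cv2.imwrite("pics/w10.png",np.hstack([cv2.resize(a,(400,600)),cv2.resize(b[v-45:v+45,u-30:u+30],(400,600))]))
print("wrist proj of TCP-axis points",[proj(w,[p0[0],p0[1],z]).round(1) for z in(134,150,200)])
E
```

```text
t 22.6 tcp [544.9 362.1 270. ] ang 93.9 tilt [0.05 0.02] F [-0.1  0.   0.7] gap 0.131
t 22.75 tcp [545.  362.1 270.4] ang 93.9 tilt [0.08 0.04] F [ 0.1 -0.5 -0.6] gap 0.127
w
   neck 201 circ [542.3 364.5] 10.3 mean [541.8 366.4 133.3] min [532.2 354.5 128.2] max [552.4 374.5 135.4]
   neck2 43 circ [542.3 366.3] 10.1 mean [542.  369.6 128.2] min [532.2 358.4 124. ] max [552.5 374.7 132. ]
   body 397 circ [542.7 365.3] 18.3 mean [542.6 371.5 114.1] min [525.4 347.8  95.1] max [559.9 382.9 118. ]
   lm 0.57 [277.3 193.9] [544. 366. 134.]
  z 169.3 63 [543.3 366.3] [540.3 364.7] [546.4 367.2]
  z 197.3 96 [543.3 366.1] [540.  363.2] [546.9 367.1]
  z 225.4 135 [543.3 366.1] [540.  363.5] [547.  367.2]
  z 256.9 237 [543.3 368. ] [537.5 363.2] [549.4 369.8]
  lowest 112.97673256176071
s
   neck 5 circ [545.6 353.9] 3.4 mean [545.7 353.3 129.8] min [542.2 352.1 128.2] max [548.9 354.8 131. ]
   neck2 12 circ [544.7 354.2] 5.5 mean [545.3 353.  127.7] min [539.2 351.5 125. ] max [550.1 354.8 131. ]
   body 46 circ [543.4 349.9] 11.3 mean [546.8 347.4 109.8] min [532.6 343.8  95.8] max [5
[... 310 characters left out ...]
354.6] [551.6 363. ]
  lowest 97.23660546227369
t
   neck 14 circ [545.8 362.6] 9.6 mean [544.6 364.3 133.8] min [537.1 358.3 129.4] max [555.3 370.1 137. ]
   body 21 circ [543.7 361.1] 18.7 mean [544.2 361.  109.9] min [529.8 343.   95.3] max [560.5 378.6 117.2]
   lm 0.67 [356.8 199.1] [ 584.7 -276.1  134. ]
   lm 0.52 [143.5 211.6] [553.6 368.8 134. ]
  z 167.8 7 [545.7 359.6] [543.8 357.3] [548.6 362.9]
  z 196.1 7 [545.6 359.3] [543.  358.5] [548.2 360.2]
  z 223.7 8 [546.8 359.7] [543.5 358.4] [549.7 361.4]
  z 252.5 7 [547.3 358.2] [543.8 356.7] [551.8 359.7]
  lowest 98.34577524289068
wrist proj of TCP-axis points [array([278. , 197.9]), array([278.1, 202.1]), array([278.4, 218.7])]
```

View pics/w10.png

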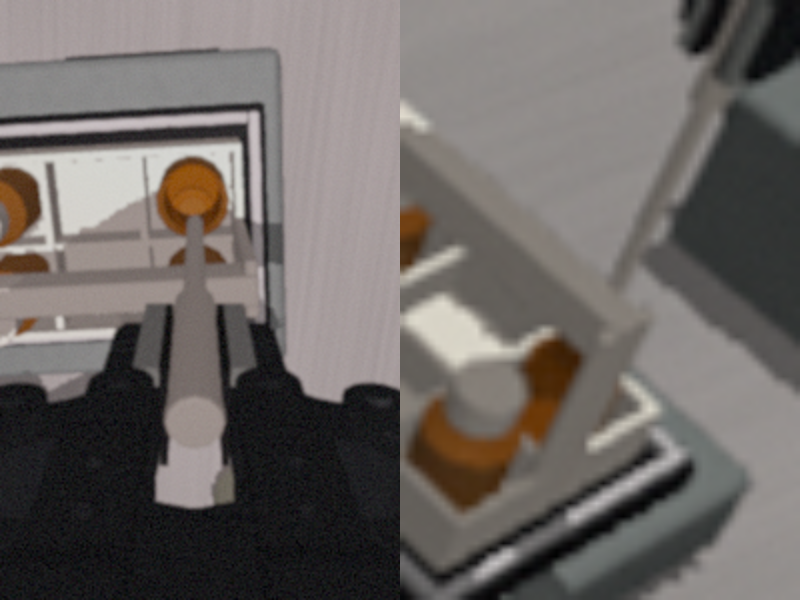

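Wrist-frame comparison puts the stick axis about 1 mm off the mouth centre, so I correct and descend.

{"op": "jog_arm", "data": {"motion": [{"slide": [0.04,-0.03,0.1],"rot": [0,0,0],"claw": 0},{"slide": [0,0,0.2],"rot": [0,0,0],"claw": 0},{"slide": [0,0,0.3],"rot": [0,0,0],"claw": 0},{"slide": [0,0,0.3],"rot": [0,0,0],"claw": 0},{"slide": [0,0,0.2],"rot": [0,0,0],"claw": 0}]}}

```text
t: 23.4
tool_pos: [543.5, 362.7, 240.6]
orientation: [-2.144, -2.296, 0.003]
wrist_force: [0.2, 0.2, -0.5]
finger_gap: 0.125
```

```bash
python3 - <<'E'
from h import *
w=imaging.snapshot("wrist"); s=imaging.snapshot("scene"); st(); p0=arm.read_state()["tool_pos"]
vial(w); stick(w,p0[2]-100,p0[2]-25,p0[0],p0[1],15)
cv2.imwrite("pics/w11.png",cv2.resize(w["color"][140:300,220:340],(600,800))[:600])
E
```

```text
t 23.5 tcp [543.4 362.6 240.6] ang 93.91 tilt [-0.12 -0.08] F [-0.3 -0.7 -0.2] gap 0.127
   neck 261 circ [542.3 364.3] 10.5 mean [542.2 366.6 133.1] min [532.4 355.  128.2] max [552.6 374.6 135.3]
   neck2 54 circ [542.5 366.4] 10.1 mean [542.8 369.4 128.4] min [532.4 359.2 124. ] max [552.6 374.6 131.9]
   body 495 circ [542.6 365.5] 18.3 mean [542.6 372.2 113.8] min [524.5 348.3  95.3] max [560.6 382.9 118. ]
   lm 0.62 [276.6 200.7] [541.6 367.  134. ]
  z 150.8 49 [541.7 366.7] [538.8 364. ] [545.4 367.6]
  z 168.8 64 [541.7 366.4] [538.4 363.8] [545.3 367.6]
  z 187.5 80 [541.7 366.7] [538.6 364.8] [544.9 367.7]
  z 205.5 97 [541.9 366.7] [538.5 363.5] [545.5 368. ]
  lowest 81.36265069801472
```

View pics/w11.png

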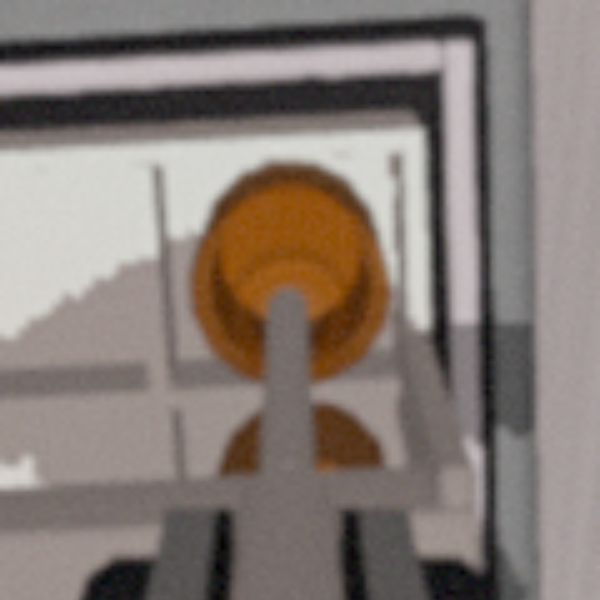

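The stick is over the bore, within 1 mm in the wrist frame. I push it down in.

{"op": "jog_arm", "data": {"motion": [{"slide": [0.01,0.01,0.2],"rot": [0,0,0],"claw": 0},{"slide": [0,0,0.3],"rot": [0,0,0],"claw": 0},{"slide": [0,0,0.3],"rot": [0,0,0],"claw": 0},{"slide": [0,0,0.3],"rot": [0,0,0],"claw": 0},{"slide": [0,0,0.2],"rot": [0,0,0],"claw": 0}]}}

```text
t: 24.05
tool_pos: [543.8, 362.9, 208.3]
orientation: [-2.144, -2.296, 0.002]
wrist_force: [-0.2, -0.2, 0.2]
finger_gap: 0.125
```

{"op": "jog_arm", "data": {"motion": [{"slide": [0,0,0.12],"rot": [0,0,0],"claw": 0},{"slide": [0,0,0.1],"rot": [0,0,0],"claw": 0},{"slide": [0,0,0.08],"rot": [0,0,0],"claw": 0},{"slide": [0,0,0],"rot": [0,0,0],"claw": 0}]}}

```text
t: 24.45
tool_pos: [544.0, 363.1, 201.9]
orientation: [2.144, 2.296, -0.0]
wrist_force: [0.5, 0.8, -0.0]
finger_gap: 0.127
```

```bash
python3 - <<'E'
from h import *
st(); w=imaging.snapshot("wrist"); st()
E
```

```text
t 24.45 tcp [544.  363.1 201.9] ang 93.91 tilt [-0.   -0.01] F [ 0.5  0.8 -0. ] gap 0.127
t 24.5 tcp [544.1 363.2 202.1] ang 93.91 tilt [0.01 0.  ] F [-0.1  0.5  0.3] gap 0.129
```

{"op": "jog_arm", "data": {"motion": [{"slide": [0,0,0.07],"rot": [0,0,0],"claw": 0},{"slide": [0,0,0.07],"rot": [0,0,0],"claw": 0},{"slide": [0,0,0.05],"rot": [0,0,0],"claw": 0},{"slide": [0,0,0.03],"rot": [0,0,0],"claw": 0},{"slide": [0,0,0],"rot": [0,0,0],"claw": 0}]}}

```text
t: 25.0
tool_pos: [544.2, 363.2, 197.2]
orientation: [2.144, 2.296, 0.001]
wrist_force: [-1.2, -0.9, 3.3]
finger_gap: 0.128
```

{"op": "jog_arm", "data": {"motion": [{"slide": [0,0,0.03],"rot": [0,0,0],"claw": 0},{"slide": [0,0,0.03],"rot": [0,0,0],"claw": 0},{"slide": [0,0,0],"rot": [0,0,0],"claw": 0}]}}

```text
t: 25.3
tool_pos: [544.4, 363.4, 197.1]
orientation: [2.144, 2.295, 0.004]
wrist_force: [-1.5, -0.6, 8.3]
finger_gap: 0.129
```

Contact at TCP z 197 (tip about 80, bottom expected at 79), pressing about 8 N. I ease off slightly, release and rise.

{"op": "jog_arm", "data": {"motion": [{"slide": [0,0,-0.03],"rot": [0,0,0],"claw": 0},{"slide": [0,0,0],"rot": [0,0,0],"claw": 14},{"slide": [0,0,0],"rot": [0,0,0],"claw": 20},{"slide": [0,0,0],"rot": [0,0,0],"claw": 30},{"slide": [0,0,0],"rot": [0,0,0],"claw": 45}]}}

```text
t: 25.8
tool_pos: [543.9, 363.0, 195.1]
orientation: [-2.144, -2.296, 0.002]
wrist_force: [-0.3, -0.3, -0.6]
finger_gap: 0.446
```

{"op": "jog_arm", "data": {"motion": [{"slide": [0,0,0],"rot": [0,0,0],"claw": 60},{"slide": [0,0,-0.3],"rot": [0,0,0],"claw": 60},{"slide": [0,0,-0.6],"rot": [0,0,0],"claw": 60},{"slide": [0,0,-0.8],"rot": [0,0,0],"claw": 60},{"slide": [0,0,-0.9],"rot": [0,0,0],"claw": 60}]}}

```text
t: 26.3
tool_pos: [543.9, 363.0, 261.5]
orientation: [-2.144, -2.296, 0.001]
wrist_force: [0.5, 0.9, -0.7]
finger_gap: 0.602
```

{"op": "jog_arm", "data": {"motion": [{"slide": [0,0,-0.9],"rot": [0,0,0],"claw": 60},{"slide": [0,0,-0.9],"rot": [0,0,0],"claw": 60},{"slide": [0,0,-0.6],"rot": [0,0,0],"claw": 60},{"slide": [0,0,-0.3],"rot": [0,0,0],"claw": 60},{"slide": [0,0,0],"rot": [0,0,0],"claw": 60}]}}

```text
t: 26.8
tool_pos: [544.4, 363.3, 329.6]
orientation: [2.144, 2.295, 0.004]
wrist_force: [0.1, 0.1, -0.1]
finger_gap: 0.598
```

```bash
python3 - <<'E'
from h import *
st(); w=imaging.snapshot("wrist"); s=imaging.snapshot("scene"); t=imaging.snapshot("top"); st()
for p in(w,s,t):
    C=cloud(p);z=C[...,2];v=(p["depth"]>0)&(np.hypot(C[...,0]-544,C[...,1]-363)<28)
    for a in(140,170,200,225):
        m=v&(z>a)&(z<a+25)
        if m.sum()>2: print(a,m.sum(),C[m].mean(0).round(1),z[m].max().round(1))
    print()
cv2.imwrite("pics/f.png",np.hstack([cv2.resize(s["color"][60:300,110:480],(400,600)) if 0 else cv2.resize(s["color"][70:230,330:490],(400,400)),cv2.resize(w["color"],(400,400))]))
E
```

```text
t 26.8 tcp [544.4 363.3 329.6] ang 93.91 tilt [0.12 0.07] F [ 0.1  0.1 -0.1] gap 0.598
t 26.95 tcp [543.7 362.9 327.1] ang 93.91 tilt [-0.1  -0.07] F [ 0.7 -0.2 -0.4] gap 0.601
140 93 [552.3 354.7 155.8] 164.9
170 426 [547.8 345.8 179.3] 194.5
200 81 [542.5 369.2 213.2] 224.9
225 204 [542.7 366.  236.9] 240.3

140 3 [544.7 361.6 163. ] 163.7
170 66 [546.2 351.  181.9] 194.7
200 48 [546.3 360.2 212.9] 224.9
225 38 [546.2 361.  234.7] 241.3

140 5 [545.4 360.3 153.9] 161.6
170 39 [547.5 344.6 180.9] 194.8
200 11 [544.2 359.3 213.8] 224.8
225 20 [545.4 361.7 236.4] 241.7
```

The stick top is at z 240 (79 + 160 = 239 expected), upright and free of the gripper. One last numeric check of the bystanders and caps, then hand in.

```bash
python3 - <<'E'
from h import *
t=imaging.snapshot("top"); s=imaging.snapshot("scene"); C=cloud(t);z=C[...,2];v=t["depth"]>0
def c(n,x,y,r,z0,z1,C=C,v=v):
    m=v&(np.hypot(C[...,0]-x,C[...,1]-y)<r)&(C[...,2]>z0)&(C[...,2]<z1); print(n,m.sum(),C[m].mean(0).round(1) if m.any() else "")
c("spatula",606,-146,20,90,165); c("amber",491,6,45,100,180); c("beaker",402,-152,40,20,90); c("dish",437,128,40,10,40); c("jar",603,97,45,80,105)
a=np.radians(7.05);e=np.array([np.cos(a),np.sin(a)]);f=np.array([-e[1],e[0]]);D=cloud(s);vs=s["depth"]>0
for i in(-52,52):
  for j in(-26,26):
    X=np.array([494.3,332.4])+i*e+j*f; c(f"cell {i} {j} top",*X,18,128,145); c(f"cell {i} {j} scene",*X,18,128,145,D,vs)
P=C[...,:2]-[494.3,332.4];l=P@e;q=P@f
for n,z0,z1 in(("rail",73,79),("rim",97,104)):
    m=v&(z>z0)&(z<z1)&(abs(l)<110)&(abs(q)<75)&(t["color"].mean(2)>90);print(n,np.percentile(l[m],[1,99]).round(1),np.percentile(q[m],[1,99]).round(1),z[m].mean())
hand_in(); st()
E
```

```text
spatula 22 [ 606.5 -145.8  131.9]
amber 388 [486.4   2.3 127.2]
beaker 107 [ 402.2 -154.8   56. ]
dish 86 [433.6 139.7  23.4]
jar 290 [611.4 107.4  94.8]
cell -52 -26 top 70 [449.5 299.  138.1]
cell -52 -26 scene 90 [449.7 297.6 136.9]
cell -52 26 top 48 [441.2 351.7 138.5]
cell -52 26 scene 18 [444.3 338.3 131.4]
cell 52 -26 top 68 [551.3 309.2 138.2]
cell 52 -26 scene 105 [552.3 308.1 136.8]
cell 52 26 top 18 [545.1 363.2 133.7]
cell 52 26 scene 9 [546.2 353.1 131.1]
rail [-93.5  92.1] [-66.1  63.9] 75.5174183214396
rim [-78.6  80.6] [-53.6  50.6] 100.00667437023813
the job is handed in; nothing more can be done
the job is handed in; nothing more can be done
```

The job is handed in at about t = 27 s of the 72 s. I carried the tray level by its bar to the shaker and set it down gently inside the rails. I then lifted the swab out of the rack, pushed it into the open amber vial until it touched bottom at about 8 N, and released it.

Last checks, all from numbers:
- **Tray:** flat, with its rim at z 100 (70 + 30) and centred in the rails within about 1 mm.
- **Vials:** the three capped vials show tops at z 138–138.5 (139 expected). The open vial's neck is at z 134. All four are standing.
- **Swab:** its top is at z 240–242 (239 expected for standing on the bottom), near upright, with the gripper well clear above it.
- **Bystanders:** the spatula measured where it was first found. The amber bottle, beaker, dish and jar were still there. Those four had only a rough first position from the detection network, so this does not rule out a small shift. The arm's path stayed above all of them, and I saw no unexpected contact force. I did not re-measure the clamp stand, the green look-alikes or the purple one; the arm passed well clear of them.

One check failed: I had used all 12 picture views, so the final image was refused and I judged the end state from depth data alone. The wrist and top cameras also differed by 1–3 mm on the vial's position. I settled that by comparing the stick with the vial mouth in the same wrist image.

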